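# Find the key to the medicine drawer

### The job

One of the three keys in the stand opens the locked medicine drawer: try them in the lock one after another, hanging each wrong key back in a slot of the stand, until one turns. Turn that key clockwise as far as it goes, leave it in the lock, and pull the drawer fully open by its handle; leave everything else where it stands.

Things in the scene. Friction and masses are not known exactly. Their poses are not given: they have to be found in the camera images.
- cabinet: fixed grey medicine cabinet with one locked drawer, 200 mm deep (x) x 240 wide (y) x 120 high; origin at the centre of its underside, drawer front and handle face its -x. The lock is in its top.
- lock_face (a point): fixed point on the lock's vertical axis, level with the cabinet's top (x = -30, y = 0, z = 120 mm of the cabinet; same axes as the cabinet). A flat aluminium rose 61 mm across, 2 mm raised, rings it. Push a key straight down until its collar rests on the lock's face (key tip 40 mm below this point). Every key goes fully in; only one turns.
- keyhole (a point): same point, but it turns with the lock: x points along the keyhole's slot for the bit (while locked: the cabinet's +y), z is up. The key's x axis must lie along it to enter or leave. The shaft has 1.5 mm of clearance all round; the slot is 7 mm wide and ends 16.5 mm from the axis.
- lock (a joint): turn of the lock in rad: 0 locked, grows as the key turns clockwise seen from above, stop at 1.45. Key and slot have up to 0.2 rad of play each way. A wrong key jams after about 0.3 rad, lock below 0.2 (0.35 if forced), its head then slips in the fingers; the right one turns on at 0.1 N m. From 1.0 the bolt is clear of the drawer. The lock stays where it is left and holds a turned key.
- drawer (a joint): drawer, in m: 0 shut, grows as it slides out along the cabinet's -x, stop at 0.11. Held shut by the bolt while locked; about 2 N to slide when free, stays where it is left.
- drawer_handle (a point): middle of the drawer's handle: a level steel bar 10 mm thick, 110 mm long along the cabinet's y, its axis 42 mm in front of the drawer's face, 95 mm above the table (25 mm below the cabinet's top). Axes as the cabinet's.
- key_stand: fixed wooden key stand, foot 70 x 180 mm, slotted plate 40 mm wide with its top 60 mm up; origin at the centre of its underside. Shaft places at y = -55, 0, +55 mm (x = 0). Each slot is 14 mm wide (x), from 6.5 mm behind to 17.5 mm ahead of the shaft place along +y. Keys hang tip down, key x along the stand's +y, collar on the plate, tip 20 mm above the table.
- key1: steel key with a round black head, about 50 g, hanging in the stand. Origin at the blade's tip, z up to the head. Shaft 8 mm round, z 0 (rounded tip) to 40; flat bit 4 mm thick (y) out to x = +15, z 4 to 39.5, ends bevelled; collar 22 mm round, z 40 to 44, with a small pointer to +x. The keys differ only in a notch in the bit, here 8 to 15.5 mm from the tip.
- key2: steel key with a round black head, about 50 g, hanging in the stand. Origin at the blade's tip, z up to the head. Shaft 8 mm round, z 0 (rounded tip) to 40; flat bit 4 mm thick (y) out to x = +15, z 4 to 39.5, ends bevelled; collar 22 mm round, z 40 to 44, with a small pointer to +x. The keys differ only in a notch in the bit, here 15.5 to 23 mm from the tip.
- key3: steel key with a round black head, about 50 g, hanging in the stand. Origin at the blade's tip, z up to the head. Shaft 8 mm round, z 0 (rounded tip) to 40; flat bit 4 mm thick (y) out to x = +15, z 4 to 39.5, ends bevelled; collar 22 mm round, z 40 to 44, with a small pointer to +x. The keys differ only in a notch in the bit, here 23 to 30.5 mm from the tip.
- key1_head (a point): centre of the head of key1, on its axis 64 mm above the tip, axes as the key's. The head is an upright cylinder 16 mm across from 44 to 84 mm, with a 14 mm wide eyelet on top up to 98: pinch the cylinder from above, any way round; gripped with 30 N it turns the right key and slips on a jammed one. Which key fits cannot be seen and changes each time.
- key2_head (a point): centre of the head of key2, on its axis 64 mm above the tip, axes as the key's. The head is an upright cylinder 16 mm across from 44 to 84 mm, with a 14 mm wide eyelet on top up to 98: pinch the cylinder from above, any way round; gripped with 30 N it turns the right key and slips on a jammed one. Which key fits cannot be seen and changes each time.
- key3_head (a point): centre of the head of key3, on its axis 64 mm above the tip, axes as the key's. The head is an upright cylinder 16 mm across from 44 to 84 mm, with a 14 mm wide eyelet on top up to 98: pinch the cylinder from above, any way round; gripped with 30 N it turns the right key and slips on a jammed one. Which key fits cannot be seen and changes each time.
- mug: bystander: white mug, 80 mm across, 92 tall. Origin at the centre of its underside. Leave it alone.
- sanitizer: bystander: hand sanitizer bottle with blue cap, 56 mm across, 160 tall. Origin at the centre of its underside. Leave it alone.
- pill_jar: bystander: small amber jar, 38 mm across, 55 tall, standing on the cabinet's top near a back corner. Origin at the centre of its underside. Leave it alone.
- tape_roll: bystander: roll of tape lying flat, 64 mm across, 22 tall. Origin at the centre of its underside. Leave it alone.
- stapler: bystander: stapler, 140 x 34 x 43 mm. Origin at the centre of its underside. Leave it alone.
- mouse: bystander: computer mouse, 100 x 60 x 30 mm. Origin at the centre of its underside. Leave it alone.
- stamp: bystander: hand stamp with round wooden knob, 50 x 30 mm foot, 68 tall. Origin at the centre of its underside. Leave it alone.

How it is judged (in metres and radians):
On the way, in this order (a step that is already met when the one before it is completed fails the run):
1. a key is fully in the lock and has turned it, the drawer still shut (value of joint lock above 1.05 rad and ((horizontal distance between key1 and keyhole below 0.006 m and z of key1 in the frame of cabinet below 0.088 m and angle between key1's own z axis and vertical below 0.15 rad) or (horizontal distance between key2 and keyhole below 0.006 m and z of key2 in the frame of cabinet below 0.088 m and angle between key2's own z axis and vertical below 0.15 rad) or (horizontal distance between key3 and keyhole below 0.006 m and z of key3 in the frame of cabinet below 0.088 m and angle between key3's own z axis and vertical below 0.15 rad)) and value of joint drawer below 0.02 m), for 0.1 s.
2. the drawer is pulled open (value of joint lock above 1.05 rad and value of joint drawer above 0.09 m), for 0.1 s.
At the end, for the whole second after the job is handed in: The lock stands turned (over 1.05 rad) with a key upright and fully in it (tip within 8 mm of full depth, within 6 mm of the axis), the drawer is at least 90 mm out, and the other two keys hang upright at rest in slots of the key stand (all of step 2 and (((horizontal distance between key1 and keyhole below 0.006 m and z of key1 in the frame of cabinet below 0.088 m and angle between key1's own z axis and vertical below 0.15 rad) and (x of key2 in the frame of key_stand between -0.01 and 0.01 m and y of key2 in the frame of key_stand between -0.075 and 0.075 m and z of key2 in the frame of key_stand between 0.012 and 0.026 m and angle between key2's own z axis and vertical below 0.2 rad and linear speed of key2 below 0.02 m/s) and (x of key3 in the frame of key_stand between -0.01 and 0.01 m and y of key3 in the frame of key_stand between -0.075 and 0.075 m and z of key3 in the frame of key_stand between 0.012 and 0.026 m and angle between key3's own z axis and vertical below 0.2 rad and linear speed of key3 below 0.02 m/s)) or ((horizontal distance between key2 and keyhole below 0.006 m and z of key2 in the frame of cabinet below 0.088 m and angle between key2's own z axis and vertical below 0.15 rad) and (x of key1 in the frame of key_stand between -0.01 and 0.01 m and y of key1 in the frame of key_stand between -0.075 and 0.075 m and z of key1 in the frame of key_stand between 0.012 and 0.026 m and angle between key1's own z axis and vertical below 0.2 rad and linear speed of key1 below 0.02 m/s) and (x of key3 in the frame of key_stand between -0.01 and 0.01 m and y of key3 in the frame of key_stand between -0.075 and 0.075 m and z of key3 in the frame of key_stand between 0.012 and 0.026 m and angle between key3's own z axis and vertical below 0.2 rad and linear speed of key3 below 0.02 m/s)) or ((horizontal distance between key3 and keyhole below 0.006 m and z of key3 in the frame of cabinet below 0.088 m and angle between key3's own z axis and vertical below 0.15 rad) and (x of key1 in the frame of key_stand between -0.01 and 0.01 m and y of key1 in the frame of key_stand between -0.075 and 0.075 m and z of key1 in the frame of key_stand between 0.012 and 0.026 m and angle between key1's own z axis and vertical below 0.2 rad and linear speed of key1 below 0.02 m/s) and (x of key2 in the frame of key_stand between -0.01 and 0.01 m and y of key2 in the frame of key_stand between -0.075 and 0.075 m and z of key2 in the frame of key_stand between 0.012 and 0.026 m and angle between key2's own z axis and vertical below 0.2 rad and linear speed of key2 below 0.02 m/s)))); the robot touches nothing.
It fails at once if something that does not belong to the job (mug, bottle, jar, tape, stapler, mouse, stamp) is pushed more than 30 mm away (distance of any of mug, sanitizer, pill_jar, tape_roll, stapler, mouse, stamp from where it was at the start of the episode above 0.03 m).
It also fails if it takes over 72 s, if anything falls off the work surface, if the arm or the gripper's body presses on something with over 40 N, if the wrist force passes 120 N, or if a joint passes its speed limit or range.

### The arm

A 6-joint arm with a two-finger parallel gripper is mounted at the origin on the work surface. World frame = base frame: x ahead of the robot, y to its left, z up, the work surface at z = 0. Lengths are in m, angles in degrees, forces in N, time in s.
With the tool pointing down it reaches from about 0.4 to 0.825 m from the base axis. Payload 7 kg.
Tool frame: the origin (TCP) lies between the finger pads; the fingertips stand 19 mm ahead of it and the grasp point (between the pads) is the TCP (r.finger_overhang is the distance from the TCP to the fingertips, in m); z points along the fingers, y is the direction in which the jaws open and shut (so a half turn about z gives the same grasp; the last joint's range is limited). The gripper opens to 88 mm and grips with 3 to 60 N. Pads are 19 mm wide; open, the fingers measure 130 mm over their backs; the gripper's body (78 mm by 193 mm) begins 47 mm behind the grasp point.
Start: joints at [92.882, 20.546, 0.682, 0, -70.136, -16.507], TCP at [0.159, 0.656, 0.246] pointing down, gripper open.
Joint ranges: [-176.03, 176.03], [-82.01, 121.73], [-58.28, 71.71], [-173.87, 95.51], [-174.79, -0.11], [-173.66, 173.66]. Speed limits (degrees/s): [136.94, 136.94, 172.46, 180, 180, 180].

### API

Orientations are given as [roll, pitch, yaw] about the fixed x, y, z axes, in that order (R = Rz(yaw) Ry(pitch) Rx(roll)).
In Python, from plant import r, optics gives the robot as it stands. The module is installed in compiled form; this text tells all that it offers.
- The arm moves only by the tool step_arm, never from a script. Its argument "increments" is a list of rows, each an object of numbers: "tx", "ty", "tz": the shift along the world's x, y, z in mm; "ax", "ay", "az": the turn, a rotation vector about the world's x, y, z in degrees; "claw": the gripper command: -1 is shut, 1 is fully open, values between are in proportion. In form: [{"tx": .., "ty": .., "tz": .., "ax": .., "ay": .., "az": .., "claw": ..}, ...]. A call has 1 to 12 rows; each row shifts and turns the commanded pose from where the row before left it; what a row does not reach is not made up. A row lasts 1/10 s, in which the tool goes at most 50 mm and 8.59 degrees, less where a joint would pass 70% of its speed; a pose out of reach is approached as far as the arm can. A call with a gripper value outside its range is refused whole. The fingers move at their own pace and stop on an object; "newtons" is the grip in N (left out, the last holds). Time passes only in rows, so rows that do not move let the fingers close. It gives the time, the measured TCP pose, the force and the opening at its end, in the units of the state.
- r.get_state(): the state, without advancing time (a new reading comes with each control period).
- optics.capture(name): name is "scene" or "side" or "wrist"; returns a dict with "image" (400x640x3 uint8, blue, green, red), "depth" (400x640 float32, m along the optical axis (not along the pixel's ray), 0 where there is no reading), "fx", "fy", "cx", "cy" (pixels), "distortion" ([k1, k2, p1, p2, k3] as OpenCV has them; the pictures are not rectified), "R" (3x3) and "t" (3): a world point X has camera coordinates R X + t. Camera axes: x right, y down, z forward; pixel columns grow to the right and rows downward; lengths in m; the calibration is good to about 2 mm. A picture is of the moment at which its call begins.
- r.close_job(): hands the job in, once; it reports no verdict.
The state is a dict: "time_s": time; "joints": joint angles; "qd": joint speeds; "joint_torque": joint torques, N m; "tcp_pos": TCP position; "eef_rot": TCP orientation; "contact_force": force on the tool from outside, world axes, zero at the start; "moment": the same for the moment, N m; "gripper_width": finger opening in m.
Only numpy, scipy, OpenCV 4.12 (cv2) and the standard library are available. Lean on these libraries where they do the work, as an engineer would, in place of code of your own. Each camera call takes 0.05 s, during which the arm holds its last target. There are 200 camera calls.

## Working session

There is one attempt and no reset: what is moved stays moved. The work goes in short steps, Python scripts to look and compute and a tool call to move; the robot and the scene stay as the last step left them, time stands still between calls to the robot, and variables do not carry over. Pictures are saved under pics/ and viewed, about 8 in all and at most 12, crops included, and the job is handed in when it is done.

Besides the shell and the picture viewer there is one more tool, called after "Call:" as a command line: name --argument value ..., lists and objects as JSON in quotes. step_arm: Moves the arm, as the interface text tells. Its arguments: {"type":"object","properties":{"increments":{"type":"array","items":{"type":"object","properties":{"tx":{"type":"number"},"ty":{"type":"number"},"tz":{"type":"number"},"ax":{"type":"number"},"ay":{"type":"number"},"az":{"type":"number"},"claw":{"type":"number"}}}},"newtons":{"type":"number"}},"required":["increments"]}

```bash
mkdir -p pics; cat > h.py <<'E'
import numpy as np, cv2
from plant import r, optics
def cap(n, fn=None):
    c=optics.capture(n)
    if fn: cv2.imwrite('pics/'+fn,c['image'])
    c['K']=np.array([[c['fx'],0,c['cx']],[0,c['fy'],c['cy']],[0,0,1.]]); c['D']=np.array(c['distortion'],float)
    c['R']=np.array(c['R']); c['t']=np.array(c['t']); return c
def ray(c,uv):
    p=cv2.undistortPoints(np.array(uv,float).reshape(-1,1,2),c['K'],c['D']).reshape(-1,2)
    d=np.c_[p,np.ones(len(p))]@c['R']; return -c['R'].T@c['t'],d
def onz(c,uv,z):
    o,d=ray(c,uv); return o+d*((z-o[2])/d[:,2])[:,None]
def proj(c,X):
    return cv2.projectPoints(np.array(X,float).reshape(-1,1,3),cv2.Rodrigues(c['R'])[0],c['t'],c['K'],c['D'])[0].reshape(-1,2)
def cloud(c):
    h,w=c['depth'].shape; v,u=np.mgrid[:h,:w]
    p=cv2.undistortPoints(np.c_[u.ravel(),v.ravel()].astype(float).reshape(-1,1,2),c['K'],c['D']).reshape(-1,2)
    z=c['depth'].ravel()
    P=(np.c_[p,np.ones(len(p))]*z[:,None]-c['t'])@c['R']; P[z==0]=np.nan
    return P.reshape(h,w,3)
E
python3 - <<'E'
from h import *
a=cap('scene','s0.png');b=cap('side','d0.png');w=cap('wrist','w0.png')
for c in(a,b,w): print(-c['R'].T@c['t'],c['R'][2],c['fx'])
print(r.get_state())
cv2.imwrite('pics/m0.png',np.vstack([cv2.resize(np.hstack([w['image'],b['image']]),(800,250)),]))
E
```

```text
[1.51171343 0.19026545 1.0512437 ] [-0.69419094 -0.18561365 -0.69544699] 510.5419559734187
[-0.09540031 -0.61699894  0.75023637] [ 0.58114808  0.51764839 -0.62793873] 392.9588251905039
[0.23000862 0.63763858 0.38347906] [-0.26333655  0.06199103 -0.96271022] 348.51921655243467
{'time_s': 0.15, 'joints': array([ 9.28842480e+01,  2.05827583e+01,  6.45156454e-01, -1.51776820e-02,
       -7.01355403e+01, -1.65081668e+01]), 'qd': array([-0.02545953, -0.15504689,  0.18146176,  0.1363736 ,  0.04766822,
       -0.16661984]), 'joint_torque': array([-3.89659249e-05, -5.83275354e+01,  2.93291974e+01,  7.00125977e+00,
        8.77264043e-03, -1.12337959e-04]), 'tcp_pos': array([0.15891992, 0.65566389, 0.24482262]), 'eef_rot': array([ 1.79925818e+02, -7.10379571e-03, -1.36290806e+01]), 'contact_force': array([-0.5088144 , -0.50668291, -0.34946541]), 'moment': array([-0.01635397, -0.05675614,  0.00017296]), 'gripper_width': 0.08744305486563736}
```

View pics/s0.png

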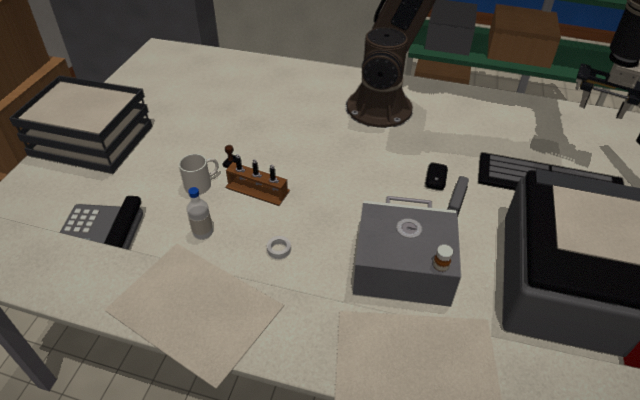

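View pics/m0.png

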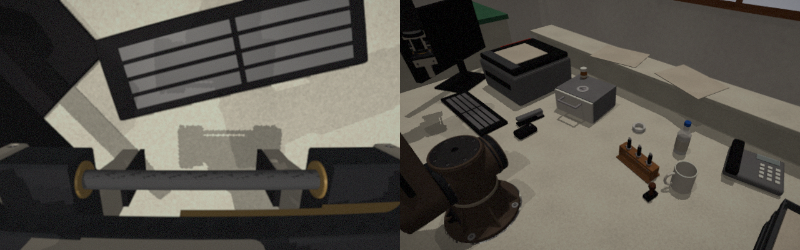

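Scene view: key stand around (257,185) with three keys at (238,163), (255,168), (272,173); cabinet top around (410,230), rose (410,228), handle (408,202), jar (443,257). Mug (195,173) and stamp (230,157) are next to the stand.

```bash
python3 - <<'E'
from h import *
a=cap('scene');b=cap('side')
for n,c in(('scene',a),('side',b)):
    P=cloud(c); img=c['image']
    x,y,z=P[...,0],P[...,1],P[...,2]
    print(n,'table',np.nanmedian(z[(abs(z)<.02)&(x>.3)&(x<.8)&(abs(y)<.4)]))
    m=(abs(z-.12)<.006)&(x>.3)&(x<.95)&(y>-.1)&(y<.5)
    nl,lab,st,ce=cv2.connectedComponentsWithStats(m.astype(np.uint8))
    for i in range(1,nl):
        if st[i,4]>150:
            q=P[lab==i][:,:2].astype(np.float32); print('top',st[i],cv2.minAreaRect(q),np.nanmedian(P[lab==i][:,2]))
    hsv=cv2.cvtColor(img,cv2.COLOR_BGR2HSV)
    wood=((hsv[...,0]>5)&(hsv[...,0]<22)&(hsv[...,1]>110)&(x>.3)&(x<.9)&(abs(y)<.6)&(z<.09)).astype(np.uint8)
    nl,lab,st,ce=cv2.connectedComponentsWithStats(wood)
    for i in range(1,nl):
        if st[i,4]>60:
            Q=P[lab==i]; print('wood',st[i],Q.mean(0),Q.min(0),Q.max(0))
            t=Q[abs(Q[:,2]-.06)<.005][:,:2].astype(np.float32)
            if len(t)>10: print('  plate',cv2.minAreaRect(t))
            t=Q[Q[:,2]<.03][:,:2].astype(np.float32)
            if len(t)>10: print('  foot',cv2.minAreaRect(t))
    dk=((hsv[...,2]<60)&(z>.085)&(z<.14)&(x>.3)&(x<.9)&(abs(y)<.6)).astype(np.uint8)
    nl,lab,st,ce=cv2.connectedComponentsWithStats(dk)
    for i in range(1,nl):
        if 8<st[i,4]<400: print('dark',st[i],P[lab==i].mean(0))
E
```

```text
scene table 0.0007762093803316741
top [ 355  201  107   78 6301] ((0.6789137125015259, 0.18966583907604218), (0.21832484006881714, 0.2401702105998993), 7.061730861663818) 0.12023422427986472
top [513 245  31  67 182] ((0.7352074384689331, 0.44461050629615784), (0.17911526560783386, 0.05274208262562752), 20.24004554748535) 0.11936872735879979
wood [ 226  146   63   59 1472] [ 0.51863284 -0.27347168  0.03096242] [ 0.41881773 -0.39638512  0.00110092] [ 0.56130835 -0.17585898  0.08742927]
  plate ((0.5033125281333923, -0.2944202721118927), (0.24512915313243866, 0.08247240632772446), 66.47563934326172)
  foot ((0.50724196434021, -0.29479852318763733), (0.24262520670890808, 0.09862294793128967), 70.60220336914062)
dark [235 157   6   8  33] [ 0.51090364 -0.32197797  0.09731923]
dark [253 163   5   7  30] [ 0.51887507 -0.2672281   0.09744907]
dark [270 168   5   9  37] [ 0.52728201 -0.21281936  0.09721815]
side table 0.0005593194831959314
top [174 102  99  40 336] ((0.6107906103134155, 0.442069947719574), (0.058770906180143356, 0.3818426728248596), 82.05583953857422) 0.12013422114351102
top [ 247  118   99   50 2584] ((0.6765591502189636, 0.1906387209892273), (0.2167302817106247, 0.24445496499538422), 7.458133220672607) 0.12013948464734858
wood [ 347  227   68   86 2054] [ 0.49787012 -0.28291954  0.03122228] [ 0.41259448 -0.40188441  0.00044178] [ 0.54284643 -0.17793555  0.08935727]
  plate ((0.4973892867565155, -0.3006461262702942), (0.24834729731082916, 0.08302448689937592), 65.8744125366211)
  foot ((0.5012375712394714, -0.2999972701072693), (0.23614346981048584, 0.09824597090482712), 70.53289794921875)
dark [288 123  12   5  35] [0.73436308 0.26414385 0.12120556]
dark [308 138  38  37 342] [0.69272005 0.07188396 0.10215321]
dark [363 223   7   9  43] [ 0.51788982 -0.21638437  0.0971337 ]
dark [380 234   6  10  48] [ 0.50965355 -0.27094443  0.09787021]
dark [397 247   7  10  54] [ 0.5016825  -0.32448357  0.09730343]
```

Call:
step_arm --increments '[{"tx":40,"ty":-34,"tz":8,"az":-5.8,"claw":1},{"tx":40,"ty":-34,"tz":8,"az":-5.8,"claw":1},{"tx":40,"ty":-34,"tz":8,"az":-5.8,"claw":1},{"tx":40,"ty":-34,"tz":8,"az":-5.8,"claw":1},{"tx":40,"ty":-34,"tz":8,"az":-5.8,"claw":1},{"tx":40,"ty":-34,"tz":8,"az":-5.8,"claw":1},{"tx":40,"ty":-34,"tz":8,"az":-5.8,"claw":1},{"tx":40,"ty":-34,"tz":8,"az":-5.8,"claw":0.2},{"tx":40,"ty":-34,"tz":8,"az":-5.8,"claw":0},{"tx":40,"ty":-34,"tz":8,"az":-5.8,"claw":-0.2},{"tx":40,"ty":-34,"tz":8,"az":-5.8,"claw":-0.2},{"tx":40,"ty":-34,"tz":0,"az":-5.8,"claw":-0.2}]'

```text
$.increments[0]: bad value
```

```bash
python3 - <<'E'
from h import *
w=cap('wrist','w1.png'); s=r.get_state(); print(s['tcp_pos'],s['eef_rot'],s['time_s'],s['joints'],-w['R'].T@w['t'])
print(proj(w,[s['tcp_pos'],s['tcp_pos']-[0,0,.019]]))
E
```

```text
[0.159008   0.65584561 0.24521741] [ 1.79967156e+02 -4.07255091e-03 -1.36287946e+01] 0.3 [ 9.28805576e+01  2.05641764e+01  6.65600051e-01 -5.77232808e-03
 -7.01340714e+01 -1.65073903e+01] [0.23003996 0.63774147 0.38387363]
[[318.67392627 275.65590171]
 [318.86659781 257.32551621]]
```

View pics/w1.png

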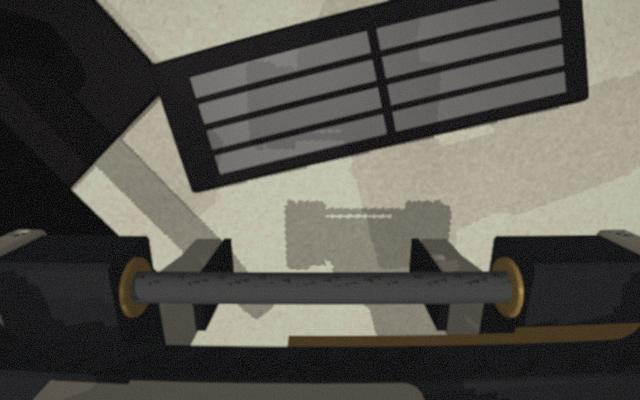

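The move was refused (the arm is still at the start), so the picture shows only the keyboard and fingers. I'll send all fields.

Call:
step_arm --increments '[{"tx":40,"ty":-34,"tz":8,"ax":0,"ay":0,"az":-5.8,"claw":1},{"tx":40,"ty":-34,"tz":8,"ax":0,"ay":0,"az":-5.8,"claw":1},{"tx":40,"ty":-34,"tz":8,"ax":0,"ay":0,"az":-5.8,"claw":1},{"tx":40,"ty":-34,"tz":8,"ax":0,"ay":0,"az":-5.8,"claw":1},{"tx":40,"ty":-34,"tz":8,"ax":0,"ay":0,"az":-5.8,"claw":1},{"tx":40,"ty":-34,"tz":8,"ax":0,"ay":0,"az":-5.8,"claw":1},{"tx":40,"ty":-34,"tz":8,"ax":0,"ay":0,"az":-5.8,"claw":1},{"tx":40,"ty":-34,"tz":8,"ax":0,"ay":0,"az":-5.8,"claw":1},{"tx":40,"ty":-34,"tz":8,"ax":0,"ay":0,"az":-5.8,"claw":1},{"tx":40,"ty":-34,"tz":8,"ax":0,"ay":0,"az":-5.8,"claw":1},{"tx":40,"ty":-34,"tz":8,"ax":0,"ay":0,"az":-5.8,"claw":1},{"tx":40,"ty":-34,"tz":0,"ax":0,"ay":0,"az":-5.8,"claw":1}]' --newtons 30

```text
time_s: 1.5
tcp_pos: [0.6131, 0.2701, 0.33]
eef_rot: [-179.9, 0.1, -83.4]
contact_force: [0.4, 1.3, -0.3]
gripper_width: 0.0875
```

```bash
python3 - <<'E'
from h import *
w=cap('wrist','w1.png'); s=r.get_state(); print(s['tcp_pos'],s['eef_rot'],s['time_s'],s['joints'],-w['R'].T@w['t'])
E
```

```text
[0.61717952 0.26514494 0.32837149] [-1.79939353e+02 -1.14660377e-01 -8.40269930e+01] 1.55 [ 39.91141095  18.15961315   7.78888666   0.13112254 -79.64299969
 -33.96193208] [0.6212858  0.19646873 0.46863903]
```

View pics/w1.png

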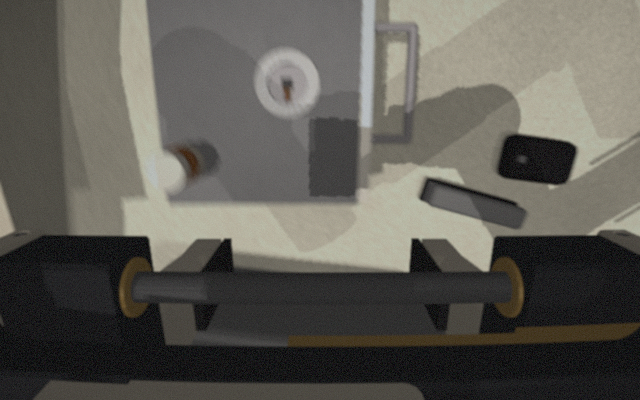

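Rose at (287,83) with the keyhole slot towards image-down (world +y), handle bar at (410,80), jar at (180,165). Measuring.

```bash
cat >> h.py <<'E'
def rose(c,guess,z=.122,rad=60):
    g=cv2.cvtColor(c['image'],cv2.COLOR_BGR2GRAY); u,v=proj(c,[guess[0],guess[1],z])[0].astype(int)
    m=np.zeros_like(g); cv2.circle(m,(u,v),rad,255,-1); m&=((g>120)*255).astype(np.uint8)
    cn=max(cv2.findContours(m,cv2.RETR_EXTERNAL,cv2.CHAIN_APPROX_NONE)[0],key=cv2.contourArea)
    q=onz(c,cv2.convexHull(cn).reshape(-1,2),z)[:,:2]
    A=np.c_[2*q,np.ones(len(q))]; s=np.linalg.lstsq(A,(q**2).sum(1),rcond=None)[0]
    return s[:2],np.sqrt(s[2]+s[0]**2+s[1]**2)*2
E
python3 - <<'E'
from h import *
w=cap('wrist','w2.png'); s=r.get_state(); print(s['tcp_pos'],s['eef_rot'])
for z in(.12,.122): 
    q=onz(w,[[287,83]],.122)[0]; print(q,rose(w,q,z))
P=cloud(w);g=cv2.cvtColor(w['image'],cv2.COLOR_BGR2GRAY)
m=(abs(P[...,2]-.12)<.012); m[230:]=0
Q=P[m];print(np.median(Q[:,2]))
# front edge & back edge per row: extents via mask
E1=[];E2=[]
for v in range(10,200,6):
    us=np.where(m[v])[0]
    if len(us)>100: E1.append(onz(w,[[us.max(),v]],.12)[0,:2]);E2.append(onz(w,[[us.min(),v]],.12)[0,:2])
for E in(E1,E2):
    l=cv2.fitLine(np.array(E,np.float32),cv2.DIST_HUBER,0,.001,.001).ravel();print('edge',np.degrees(np.arctan2(l[1],l[0])),l)
# handle
m=(abs(P[...,2]-.098)<.012)
m[:,:373]=0;m[230:]=0
Q=P[m][:,:2].astype(np.float32);print('handle',len(Q),cv2.minAreaRect(Q))
E
python3 - <<'E'
import sys;sys.path.insert(0,'.')
from h import *
a=cap('scene')
print(rose(a,(.655,.185),.122,20))
E
```

```text
[0.61483418 0.26719393 0.32758073] [ 1.79967953e+02 -8.02410795e-02 -8.37185739e+01]
[0.65906336 0.17585458 0.122     ] (array([0.65432199, 0.18490728]), np.float64(0.06340806274106837))
[0.65906336 0.17585458 0.122     ] (array([0.65415169, 0.18494741]), np.float64(0.06304288201254452))
0.1195727628873837
edge -83.207985 [ 0.11826555 -0.99298203  0.5726561   0.18642822]
edge -82.8803 [ 0.12394251 -0.9922894   0.78681403  0.16669522]
handle 1854 ((0.5482191443443298, 0.17151065170764923), (0.04463035240769386, 0.11947254091501236), 6.617531776428223)
(array([0.65302871, 0.18511391]), np.float64(0.05970901243175295))
```

Call:
step_arm --increments '[{"tx":-11,"ty":-45,"tz":4,"ax":0,"ay":0,"az":-1.5,"claw":1},{"tx":-11,"ty":-45,"tz":4,"ax":0,"ay":0,"az":-1.5,"claw":1},{"tx":-11,"ty":-45,"tz":4,"ax":0,"ay":0,"az":-1.5,"claw":1},{"tx":-11,"ty":-45,"tz":4,"ax":0,"ay":0,"az":-1.5,"claw":1},{"tx":-11,"ty":-45,"tz":4,"ax":0,"ay":0,"az":-1.5,"claw":1},{"tx":-11,"ty":-45,"tz":4,"ax":0,"ay":0,"az":-1.5,"claw":1},{"tx":-11,"ty":-45,"tz":4,"ax":0,"ay":0,"az":-1.5,"claw":1},{"tx":-11,"ty":-45,"tz":4,"ax":0,"ay":0,"az":-1.5,"claw":1},{"tx":-11,"ty":-45,"tz":4,"ax":0,"ay":0,"az":-1.5,"claw":1},{"tx":-11,"ty":-40,"tz":4,"ax":0,"ay":0,"az":-1.2,"claw":0.2},{"tx":0,"ty":0,"tz":0,"ax":0,"ay":0,"az":0,"claw":0.2},{"tx":0,"ty":0,"tz":0,"ax":0,"ay":0,"az":0,"claw":0.2}]'

```text
time_s: 2.85
tcp_pos: [0.501, -0.1737, 0.3686]
eef_rot: [-180.0, 0.0, -98.0]
contact_force: [-0.5, 0.2, -0.3]
gripper_width: 0.0692
```

```bash
python3 - <<'E'
from h import *
w=cap('wrist','w3.png'); s=r.get_state(); print(s['tcp_pos'],s['eef_rot'],s['joints'],s['gripper_width'])
E
```

```text
[ 0.50128755 -0.17296811  0.36839825] [-1.79988192e+02  2.07016026e-02 -9.78974958e+01] [ 2.15378170e+00  3.46318636e+00 -5.44645508e+00 -1.85475381e-02
 -8.10751189e+01 -1.00484047e+01] 0.06553035728818413
```

View pics/w3.png

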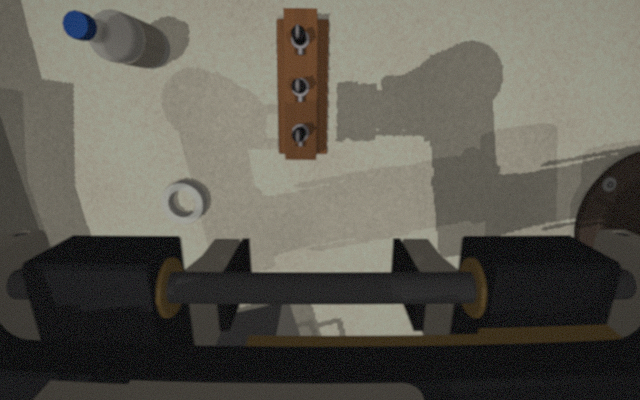

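Three keys at (300,37), (300,88), (300,134) in the wrist view, pointers towards image-down (world +y). Sanitizer cap is at (80,25).

```bash
cat >> h.py <<'E'
def heads(c,G,z=.094):
    g=cv2.cvtColor(c['image'],cv2.COLOR_BGR2GRAY); out=[]
    for q in G:
        a,b=proj(c,[[*q,.07],[*q,.114]]); m=np.zeros_like(g)
        cv2.line(m,tuple(a.astype(int)),tuple(b.astype(int)),255,18)
        m=((m>0)&(g<50)).astype(np.uint8)
        n,l,s,ce=cv2.connectedComponentsWithStats(m); 
        if n<2: out.append(None); continue
        i=1+s[1:,4].argmax(); out.append((ce[i].round(1),s[i,4],onz(c,[ce[i]],z)[0,:2].round(4)))
    return out
E
python3 - <<'E'
from h import *
w=cap('wrist');a=cap('scene');b=cap('side')
s=r.get_state();print(s['tcp_pos'],s['eef_rot'])
G=[(.5063,-.3232),(.5143,-.2691),(.5226,-.2146)]
for c in(w,a,b):
    for h in heads(c,G):print(h)
# triangulate stand plate end/edges from wrist
hsv=cv2.cvtColor(w['image'],cv2.COLOR_BGR2HSV);P=cloud(w)
m=((abs(P[...,2]-.06)<.008)&(P[...,1]<-.17)&(abs(P[...,0]-.51)<.06)&(hsv[...,1]>100));q=P[m][:,:2].astype(np.float32);print('plate',cv2.minAreaRect(q),np.median(P[m][:,2]))
m=((P[...,2]>.03)&(P[...,0]>.4)&(P[...,0]<.9)&(P[...,1]<-.1)&(P[...,1]>-.5));
n,l,st,ce=cv2.connectedComponentsWithStats(m.astype(np.uint8))
for i in range(1,n):
    if st[i,4]>60:print('w',P[l==i].min(0),P[l==i].max(0))
P=cloud(a)
m=((P[...,2]>.03)&(P[...,0]>.3)&(P[...,0]<.9)&(P[...,1]<-.1)&(P[...,1]>-.6));
n,l,st,ce=cv2.connectedComponentsWithStats(m.astype(np.uint8))
for i in range(1,n):
    if st[i,4]>60:print('s',st[i],P[l==i].min(0),P[l==i].max(0))
m=((P[...,2]>.165)&(P[...,2]<.2)&(P[...,0]>.3)&(P[...,0]<.9)&(P[...,1]>.05)&(P[...,1]<.35));print('jar',P[m].mean(0),m.sum())
E
```

```text
[ 0.50168381 -0.1723021   0.3682661 ] [ 1.79989725e+02  6.49679343e-03 -9.78043001e+01]
(array([299.2,  34.7]), np.int32(162), array([ 0.505 , -0.3223]))
(array([301.8,  85.4]), np.int32(60), array([ 0.5102, -0.2687]))
(array([299.6, 132.6]), np.int32(98), array([ 0.5208, -0.2167]))
(array([234.1, 159.9]), np.int32(140), array([ 0.5064, -0.3353]))
(array([254.9, 168.7]), np.int32(54), array([ 0.5254, -0.2642]))
(array([272.1, 173.9]), np.int32(59), array([ 0.5328, -0.2106]))
(array([399.1, 255.1]), np.int32(91), array([ 0.4947, -0.3279]))
(array([382. , 242.1]), np.int32(85), array([ 0.5028, -0.2743]))
(array([365.3, 232.3]), np.int32(108), array([ 0.5029, -0.2243]))
plate ((0.513813853263855, -0.2703937888145447), (0.177850604057312, 0.04013312980532646), 80.8242416381836) 0.05960638346589134
w [ 0.48089064 -0.3617266   0.03240861] [ 0.54564709 -0.17935946  0.11961158]
w [ 0.68250885 -0.38200152  0.03001198] [ 0.73645933 -0.32654594  0.16203431]
w [ 0.40841287 -0.22512929  0.34835237] [ 0.5841989  -0.15822354  0.46313202]
s [ 249    0   67  102 4004] [ 0.4077958  -0.22526209  0.35019414] [ 0.60269281 -0.12052999  0.60620888]
s [225 145   9  13  85] [ 0.41211886 -0.40274091  0.03078079] [ 0.43900067 -0.37682441  0.07201506]
s [ 179  154   40   80 1701] [ 0.48750739 -0.48908048  0.03001568] [ 0.74327003 -0.32394816  0.16395396]
s [226 154  62  42 942] [ 0.4802321  -0.36182037  0.03020169] [ 0.55079852 -0.17621174  0.12214357]
s [  94  196   47   53 1285] [ 0.68761526 -0.59995857  0.03000548] [ 0.86653658 -0.50884137  0.07167277]
jar [0.75173049 0.27247095 0.17388663] 191
```

Call:
step_arm --increments '[{"tx":10,"ty":-22,"tz":-10,"ax":0,"ay":0,"az":-1,"claw":0},{"tx":10,"ty":-21,"tz":-40,"ax":0,"ay":0,"az":0,"claw":0},{"tx":0,"ty":0,"tz":-45,"ax":0,"ay":0,"az":0,"claw":0},{"tx":0,"ty":0,"tz":-45,"ax":0,"ay":0,"az":0,"claw":0},{"tx":0,"ty":0,"tz":-45,"ax":0,"ay":0,"az":0,"claw":0},{"tx":0,"ty":0,"tz":-25,"ax":0,"ay":0,"az":0,"claw":0},{"tx":0,"ty":0,"tz":0,"ax":0,"ay":0,"az":0,"claw":0},{"tx":0,"ty":0,"tz":0,"ax":0,"ay":0,"az":0,"claw":0}]'

```text
time_s: 3.85
tcp_pos: [0.5222, -0.216, 0.159]
eef_rot: [180.0, -0.0, -98.8]
contact_force: [0.8, -0.5, 1.0]
gripper_width: 0.0439
```

```bash
python3 - <<'E'
from h import *
w=cap('wrist','w4.png')
for i in range(2):
    s=r.get_state(); print(s['tcp_pos'],s['eef_rot'],s['gripper_width'])
    w=cap('wrist')
E
```

```text
[ 0.52274129 -0.2162236   0.15999616] [-1.79891611e+02 -2.77036506e-02 -9.88354382e+01] 0.04365318877544178
[ 0.52295943 -0.21628671  0.16043571] [-1.79823627e+02 -1.19899385e-02 -9.88484682e+01] 0.04409862801043081
```

View pics/w4.png

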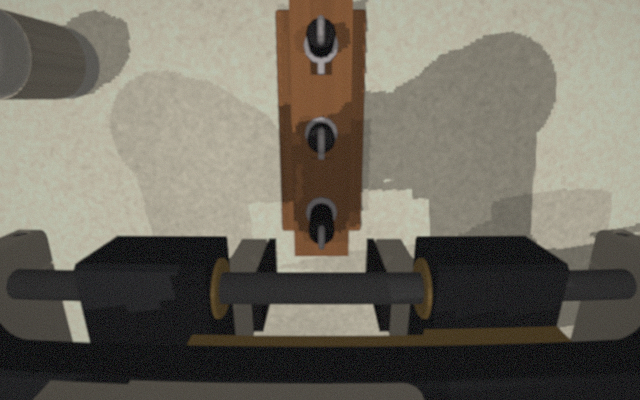

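Closest key sits centred between the fingers (col 321). Descend and grip.

Call:
step_arm --increments '[{"tx":0,"ty":0,"tz":-40,"ax":0,"ay":0,"az":0,"claw":0},{"tx":0,"ty":0,"tz":-31,"ax":0,"ay":0,"az":0,"claw":0},{"tx":0,"ty":0,"tz":0,"ax":0,"ay":0,"az":0,"claw":-0.5},{"tx":0,"ty":0,"tz":0,"ax":0,"ay":0,"az":0,"claw":-1},{"tx":0,"ty":0,"tz":0,"ax":0,"ay":0,"az":0,"claw":-1},{"tx":0,"ty":0,"tz":0,"ax":0,"ay":0,"az":0,"claw":-1},{"tx":0,"ty":0,"tz":0,"ax":0,"ay":0,"az":0,"claw":-1},{"tx":0,"ty":0,"tz":0,"ax":0,"ay":0,"az":0,"claw":-1}]' --newtons 30

```text
time_s: 4.8
tcp_pos: [0.5225, -0.2167, 0.0893]
eef_rot: [-179.8, -0.0, -98.9]
contact_force: [-1.7, 2.5, 7.5]
gripper_width: 0.0153
```

Call:
step_arm --increments '[{"tx":0,"ty":0,"tz":35,"ax":0,"ay":0,"az":0,"claw":-1},{"tx":0,"ty":0,"tz":45,"ax":0,"ay":0,"az":0,"claw":-1},{"tx":0,"ty":10,"tz":45,"ax":0,"ay":0,"az":0,"claw":-1},{"tx":14.6,"ty":43.5,"tz":8,"ax":0,"ay":0,"az":1.77,"claw":-1},{"tx":14.6,"ty":43.5,"tz":0,"ax":0,"ay":0,"az":1.77,"claw":-1},{"tx":14.6,"ty":43.5,"tz":0,"ax":0,"ay":0,"az":1.77,"claw":-1},{"tx":14.6,"ty":43.5,"tz":0,"ax":0,"ay":0,"az":1.77,"claw":-1},{"tx":14.6,"ty":43.5,"tz":0,"ax":0,"ay":0,"az":1.77,"claw":-1},{"tx":14.6,"ty":43.5,"tz":0,"ax":0,"ay":0,"az":1.77,"claw":-1},{"tx":14.6,"ty":43.5,"tz":0,"ax":0,"ay":0,"az":1.77,"claw":-1},{"tx":14.6,"ty":43.5,"tz":0,"ax":0,"ay":0,"az":1.77,"claw":-1},{"tx":14.6,"ty":43.5,"tz":0,"ax":0,"ay":0,"az":1.77,"claw":-1}]'

```text
time_s: 6.0
tcp_pos: [0.6531, 0.1869, 0.2213]
eef_rot: [-179.9, 0.0, -82.9]
contact_force: [0.8, -1.1, -0.0]
gripper_width: 0.0154
```

Call:
step_arm --increments '[{"tx":0,"ty":0,"tz":0,"ax":0,"ay":0,"az":0,"claw":-1},{"tx":0,"ty":0,"tz":0,"ax":0,"ay":0,"az":0,"claw":-1}]'

```text
time_s: 6.2
tcp_pos: [0.6527, 0.1862, 0.2202]
eef_rot: [180.0, -0.0, -82.9]
contact_force: [-1.5, -0.6, -0.3]
gripper_width: 0.0155
```

```bash
python3 - <<'E'
from h import *
w=cap('wrist','w5.png');s=r.get_state(); print(s['tcp_pos'],s['eef_rot'],s['gripper_width'],s['time_s'])
a=cap('scene');b=cap('side')
t=s['tcp_pos']
ws=cv2.resize(w['image'][0:300],(400,188))
def crop(c,k=4):
    u,v=proj(c,t-[0,0,.04])[0].astype(int); return cv2.resize(c['image'][v-38:v+38,u-50:u+50],(400,304),interpolation=cv2.INTER_CUBIC),(u-50,v-38)
ca,oa=crop(a);cb,ob=crop(b);print(oa,ob)
cv2.imwrite('pics/m5.png',np.hstack([ca,cb]))
for c in(a,b):print(proj(c,[t,t-[0,0,.026+.02],t-[0,0,.07]]))
E
```

```text
[0.65251974 0.18512217 0.22046816] [ 1.79979990e+02 -7.07362016e-03 -8.29649976e+01] 0.015505172428039374 6.25
(np.int64(361), np.int64(172)) (np.int64(240), np.int64(87))
[[414.14619225 198.6842798 ]
 [411.50226923 212.3858262 ]
 [410.1740819  219.24905667]]
[[290.42934523 113.21465609]
 [291.05804353 127.0667192 ]
 [291.37316983 134.02785872]]
```

View pics/m5.png

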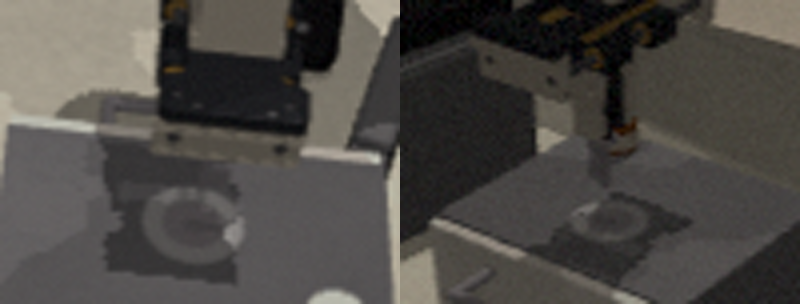

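Call:
step_arm --increments '[{"tx":1.2,"ty":-1.1,"tz":-14,"ax":0,"ay":0,"az":0,"claw":-1},{"tx":0,"ty":0,"tz":-12,"ax":0,"ay":0,"az":0,"claw":-1},{"tx":0,"ty":0,"tz":-3,"ax":0,"ay":0,"az":0,"claw":-1},{"tx":0,"ty":0,"tz":-3,"ax":0,"ay":0,"az":0,"claw":-1}]'

```text
time_s: 6.75
tcp_pos: [0.6537, 0.1832, 0.1874]
eef_rot: [179.9, -0.0, -83.0]
contact_force: [-0.5, 0.4, -0.9]
gripper_width: 0.0154
```

```bash
python3 - <<'E'
from h import *
a=cap('scene');b=cap('side');s=r.get_state(); t=s['tcp_pos'];print(t,s['contact_force'],s['moment'])
def crop(c):
    u,v=proj(c,t-[0,0,.05])[0].astype(int); print(u,v);g=c['image'][v-19:v+19,u-25:u+25]
    return cv2.resize(cv2.convertScaleAbs(g,alpha=2.0),(400,304),interpolation=cv2.INTER_CUBIC)
cv2.imwrite('pics/m6.png',np.hstack([crop(a),crop(b)]))
E
```

```text
[0.6538605  0.18358787 0.18786159] [ 0.10196883 -0.0742704   0.11920967] [ 0.11665939 -0.03761708  0.0180223 ]
408 223
292 137
```

View pics/m6.png

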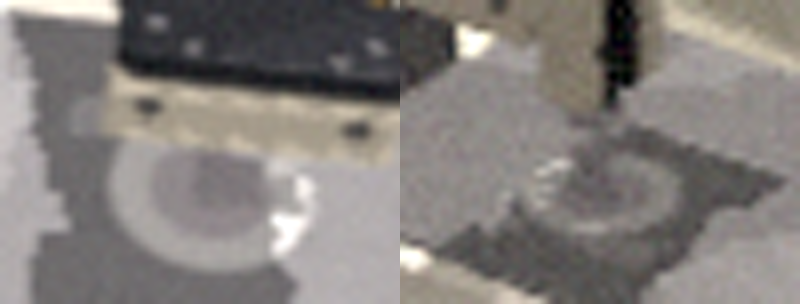

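No contact force with the tip at about lock-face level; lowering gently.

Call:
step_arm --increments '[{"tx":0,"ty":0,"tz":-3,"ax":0,"ay":0,"az":0,"claw":-1},{"tx":0,"ty":0,"tz":-2,"ax":0,"ay":0,"az":0,"claw":-1}]'

```text
time_s: 7.05
tcp_pos: [0.6541, 0.184, 0.1835]
eef_rot: [-180.0, 0.0, -83.0]
contact_force: [-0.5, -0.2, -0.4]
gripper_width: 0.0151
```

Call:
step_arm --increments '[{"tx":0,"ty":0,"tz":0,"ax":0,"ay":0,"az":0,"claw":-1}]'

```text
time_s: 7.15
tcp_pos: [0.6539, 0.1839, 0.1832]
eef_rot: [180.0, -0.0, -83.0]
contact_force: [-0.0, 0.9, -1.1]
gripper_width: 0.0153
```

Call:
step_arm --increments '[{"tx":0,"ty":0,"tz":-4,"ax":0,"ay":0,"az":0,"claw":-1},{"tx":0,"ty":0,"tz":-4,"ax":0,"ay":0,"az":0,"claw":-1},{"tx":0,"ty":0,"tz":0,"ax":0,"ay":0,"az":0,"claw":-1}]'

```text
time_s: 7.45
tcp_pos: [0.6536, 0.1837, 0.1745]
eef_rot: [179.9, -0.0, -83.0]
contact_force: [-0.6, 0.2, -1.0]
gripper_width: 0.0152
```

Call:
step_arm --increments '[{"tx":0,"ty":0,"tz":-6,"ax":0,"ay":0,"az":0,"claw":-1},{"tx":0,"ty":0,"tz":-6,"ax":0,"ay":0,"az":0,"claw":-1},{"tx":0,"ty":0,"tz":-6,"ax":0,"ay":0,"az":0,"claw":-1},{"tx":0,"ty":0,"tz":-5,"ax":0,"ay":0,"az":0,"claw":-1},{"tx":0,"ty":0,"tz":0,"ax":0,"ay":0,"az":0,"claw":-1}]'

```text
time_s: 7.95
tcp_pos: [0.6536, 0.1837, 0.1512]
eef_rot: [179.9, -0.0, -83.0]
contact_force: [-0.0, -0.2, -1.1]
gripper_width: 0.0153
```

Call:
step_arm --increments '[{"tx":0,"ty":0,"tz":-2,"ax":0,"ay":0,"az":0,"claw":-1},{"tx":0,"ty":0,"tz":0,"ax":0,"ay":0,"az":-6,"claw":-1},{"tx":0,"ty":0,"tz":0,"ax":0,"ay":0,"az":-6,"claw":-1},{"tx":0,"ty":0,"tz":0,"ax":0,"ay":0,"az":-6,"claw":-1},{"tx":0,"ty":0,"tz":0,"ax":0,"ay":0,"az":-4,"claw":-1},{"tx":0,"ty":0,"tz":0,"ax":0,"ay":0,"az":0,"claw":-1}]'

```text
time_s: 8.55
tcp_pos: [0.6527, 0.1841, 0.1502]
eef_rot: [179.9, -0.0, -105.1]
contact_force: [-4.7, 1.1, 0.4]
gripper_width: 0.0155
```

```bash
python3 - <<'E'
from h import *
s=r.get_state();print(s['tcp_pos'],s['eef_rot'],s['contact_force'],s['moment'])
E
```

```text
[0.65274195 0.18412146 0.15022899] [ 1.79882010e+02 -2.64371019e-02 -1.05115389e+02] [-4.66383678  1.14157909  0.40304327] [0.90889548 1.81399801 0.26390247]
```

Call:
step_arm --increments '[{"tx":0,"ty":0,"tz":0,"ax":0,"ay":0,"az":-5,"claw":-1},{"tx":0,"ty":0,"tz":0,"ax":0,"ay":0,"az":-3,"claw":-1},{"tx":0,"ty":0,"tz":0,"ax":0,"ay":0,"az":0,"claw":-1}]'

```text
time_s: 8.85
tcp_pos: [0.6523, 0.1837, 0.1503]
eef_rot: [179.9, -0.1, -113.1]
contact_force: [-5.2, 0.5, 2.0]
gripper_width: 0.0154
```

```bash
python3 - <<'E'
from h import *
s=r.get_state();print(s['tcp_pos'],s['eef_rot'],s['contact_force'],s['moment'],s['joints'])
E
```

```text
[0.6522939  0.18372135 0.15025519] [ 1.79852923e+02 -1.00395151e-01 -1.13084107e+02] [-5.15079793  0.50192043  2.00173549] [0.52806866 2.49698753 0.32110139] [ 32.13596002  24.76083355  -5.7807345   -0.07364253 -59.62480864
 -55.18286579]
```

```bash
python3 - <<'E'
from h import *
w=cap('wrist');g=w['image'][170:290,240:400]
cv2.imwrite('pics/w7.png',cv2.resize(cv2.convertScaleAbs(g,alpha=1.8),(640,480),interpolation=cv2.INTER_CUBIC))
E
```

```text
(no output)
```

View pics/w7.png

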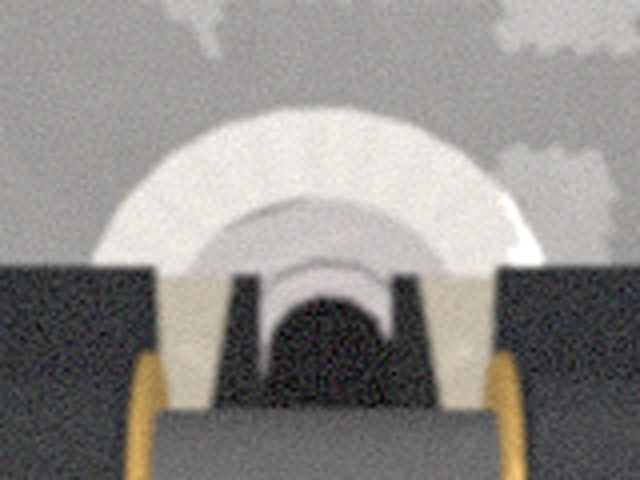

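Call:
step_arm --increments '[{"tx":0.5,"ty":0,"tz":0,"ax":0,"ay":0,"az":-6,"claw":-1},{"tx":0.5,"ty":0,"tz":0,"ax":0,"ay":0,"az":-4,"claw":-1}]'

```text
time_s: 9.1
tcp_pos: [0.652, 0.1833, 0.1502]
eef_rot: [179.8, -0.3, -123.2]
contact_force: [-13.4, -0.4, 7.1]
gripper_width: 0.0152
```

```bash
python3 - <<'E'
from h import *
s=r.get_state();print(s['tcp_pos'],s['eef_rot'],s['contact_force'],s['moment'])
s=r.get_state();print(s['contact_force'],s['moment'])
E
```

```text
[0.65200801 0.18326524 0.15022552] [ 179.78205137   -0.25299678 -123.19570198] [-13.42838551  -0.42639899   7.07837435] [0.3680119  5.04064169 0.37100106]
[-13.42838551  -0.42639899   7.07837435] [0.3680119  5.04064169 0.37100106]
```

Call:
step_arm --increments '[{"tx":-2,"ty":0,"tz":0,"ax":0,"ay":0,"az":-3,"claw":-1},{"tx":0,"ty":0,"tz":0,"ax":0,"ay":0,"az":-3,"claw":-1},{"tx":0,"ty":0,"tz":0,"ax":0,"ay":0,"az":0,"claw":-1}]'

```text
time_s: 9.4
tcp_pos: [0.651, 0.1836, 0.1503]
eef_rot: [179.9, -0.2, -129.1]
contact_force: [-8.1, 1.2, 3.7]
gripper_width: 0.0152
```

```bash
python3 - <<'E'
from h import *
s=r.get_state();print(s['tcp_pos'],s['eef_rot'],s['contact_force'],s['moment'],s['joint_torque'])
E
```

```text
[0.65102831 0.18360536 0.15031904] [ 1.79874902e+02 -1.57789252e-01 -1.29076235e+02] [-8.11524317  1.21354282  3.72425991] [0.46503785 2.83166344 0.33988756] [ -2.00361282 -59.60155964  29.1575253    7.85653174   2.25830711
  -1.0075165 ]
```

Call:
step_arm --increments '[{"tx":-2,"ty":0.3,"tz":0,"ax":0,"ay":0,"az":-3,"claw":-1},{"tx":0,"ty":0,"tz":0,"ax":0,"ay":0,"az":-3,"claw":-1},{"tx":0,"ty":0,"tz":0,"ax":0,"ay":0,"az":0,"claw":-1}]'

```text
time_s: 9.7
tcp_pos: [0.6504, 0.1842, 0.1505]
eef_rot: [180.0, -0.0, -135.0]
contact_force: [-3.2, -0.0, -0.1]
gripper_width: 0.0154
```

```bash
python3 - <<'E'
from h import *
s=r.get_state();print(s['tcp_pos'],s['eef_rot'],s['contact_force'],s['moment'])
E
```

```text
[0.65043127 0.18417897 0.1504827 ] [ 1.79969393e+02 -3.92310360e-02 -1.35016488e+02] [-3.18641408 -0.02715598 -0.13925996] [0.40961866 1.1892377  0.31925082]
```

Call:
step_arm --increments '[{"tx":0,"ty":0,"tz":0,"ax":0,"ay":0,"az":7.5,"claw":-1},{"tx":0.5,"ty":0,"tz":0,"ax":0,"ay":0,"az":7.5,"claw":-1},{"tx":0.5,"ty":0,"tz":0,"ax":0,"ay":0,"az":7.5,"claw":-1},{"tx":0.5,"ty":0,"tz":0,"ax":0,"ay":0,"az":7.5,"claw":-1},{"tx":0.5,"ty":0,"tz":0,"ax":0,"ay":0,"az":7.5,"claw":-1},{"tx":0.5,"ty":0,"tz":0,"ax":0,"ay":0,"az":7.5,"claw":-1},{"tx":0,"ty":0,"tz":0,"ax":0,"ay":0,"az":0,"claw":-1}]'

```text
time_s: 10.4
tcp_pos: [0.6556, 0.1844, 0.151]
eef_rot: [-179.8, 0.1, -89.7]
contact_force: [6.3, -0.7, -3.0]
gripper_width: 0.0153
```

```bash
python3 - <<'E'
from h import *
s=r.get_state();print(s['tcp_pos'],s['eef_rot'],s['contact_force'],s['moment'])
E
```

```text
[0.655639   0.18436066 0.15102544] [-1.79772910e+02  5.22740957e-02 -8.96595197e+01] [ 6.30168086 -0.677381   -2.97229113] [-0.27781268 -2.34948033 -0.25203866]
```

Call:
step_arm --increments '[{"tx":-1,"ty":0,"tz":0,"ax":0,"ay":0,"az":-5,"claw":-1},{"tx":-1,"ty":0,"tz":0,"ax":0,"ay":0,"az":-5.5,"claw":-1},{"tx":0,"ty":0,"tz":0,"ax":0,"ay":0,"az":0,"claw":-1}]'

```text
time_s: 10.7
tcp_pos: [0.6532, 0.1839, 0.1511]
eef_rot: [-179.8, 0.0, -100.6]
contact_force: [6.6, -2.9, -3.4]
gripper_width: 0.0152
```

```bash
python3 - <<'E'
from h import *
s=r.get_state();print(s['tcp_pos'],s['eef_rot'],s['contact_force'],s['moment'])
E
```

```text
[0.65320269 0.18388336 0.15105458] [-1.79821021e+02  4.45578812e-02 -1.00566447e+02] [ 6.59273258 -2.86621417 -3.40829553] [-0.95537484 -2.16485624 -0.078286  ]
```

Call:
step_arm --increments '[{"tx":1.5,"ty":-0.7,"tz":0,"ax":0,"ay":0,"az":0,"claw":-1},{"tx":0,"ty":0,"tz":5,"ax":0,"ay":0,"az":0,"claw":-1},{"tx":0,"ty":0,"tz":5,"ax":0,"ay":0,"az":0,"claw":-1}]'

```text
time_s: 11.0
tcp_pos: [0.6529, 0.1835, 0.1607]
eef_rot: [180.0, -0.0, -100.4]
contact_force: [-0.4, 0.6, -2.0]
gripper_width: 0.0153
```

```bash
python3 - <<'E'
from h import *
s=r.get_state();print(s['tcp_pos'],s['eef_rot'],s['contact_force'],s['moment'])
E
```

```text
[0.65291555 0.18347077 0.16073876] [ 1.79977114e+02 -1.14708462e-02 -1.00444817e+02] [-0.39838838  0.60713458 -1.96586004] [ 0.13524591 -0.27732023 -0.01659803]
```

Call:
step_arm --increments '[{"tx":0,"ty":0,"tz":15,"ax":0,"ay":0,"az":0,"claw":-1},{"tx":0,"ty":0,"tz":35,"ax":0,"ay":0,"az":0,"claw":-1},{"tx":-14.6,"ty":-44.5,"tz":5,"ax":0,"ay":0,"az":-1.77,"claw":-1},{"tx":-14.6,"ty":-44.5,"tz":0,"ax":0,"ay":0,"az":-1.77,"claw":-1},{"tx":-14.6,"ty":-44.5,"tz":0,"ax":0,"ay":0,"az":-1.77,"claw":-1},{"tx":-14.6,"ty":-44.5,"tz":0,"ax":0,"ay":0,"az":-1.77,"claw":-1},{"tx":-14.6,"ty":-44.5,"tz":0,"ax":0,"ay":0,"az":-1.77,"claw":-1},{"tx":-14.6,"ty":-44.5,"tz":0,"ax":0,"ay":0,"az":-1.77,"claw":-1},{"tx":-14.6,"ty":-44.5,"tz":0,"ax":0,"ay":0,"az":-1.77,"claw":-1},{"tx":-14.6,"ty":-44.5,"tz":0,"ax":0,"ay":0,"az":-1.77,"claw":-1},{"tx":-14.6,"ty":-44.5,"tz":0,"ax":0,"ay":0,"az":-1.77,"claw":-1},{"tx":0,"ty":0,"tz":0,"ax":0,"ay":0,"az":0,"claw":-1}]'

```text
time_s: 12.2
tcp_pos: [0.5193, -0.2209, 0.2166]
eef_rot: [180.0, -0.0, -116.7]
contact_force: [0.8, 0.4, -1.2]
gripper_width: 0.0151
```

```bash
python3 - <<'E'
from h import *
w=cap('wrist');s=r.get_state();print(s['tcp_pos'],s['eef_rot'],s['contact_force'],s['moment'],s['gripper_width'])
g=w['image'][170:290,240:400]
a=cap('scene');b=cap('side');t=s['tcp_pos']
def crop(c):
    u,v=proj(c,t-[0,0,.06])[0].astype(int); g=c['image'][v-19:v+19,u-25:u+25]
    return cv2.resize(cv2.convertScaleAbs(g,alpha=2.0),(266,200),interpolation=cv2.INTER_CUBIC)
cv2.imwrite('pics/m8.png',np.hstack([cv2.resize(cv2.convertScaleAbs(g,alpha=1.8),(266,200),interpolation=cv2.INTER_CUBIC),crop(a),crop(b)]))
E
```

```text
[ 0.52031652 -0.21930894  0.21655407] [-1.79977125e+02  3.02283501e-03 -1.16630044e+02] [ 0.50585046  1.04042541 -0.60743774] [ 0.16598892 -0.07204823  0.02702555] 0.015395169453981963
```

View pics/m8.png

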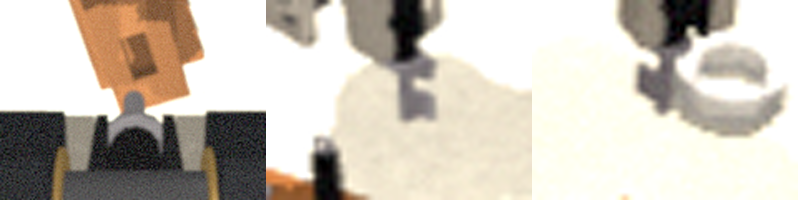

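The key hangs straight, with its bit towards world +y (scene crop), matching the slot. Lowering it.

Call:
step_arm --increments '[{"tx":1,"ty":2,"tz":-20,"ax":0,"ay":0,"az":0,"claw":-1},{"tx":0,"ty":0,"tz":-35,"ax":0,"ay":0,"az":0,"claw":-1},{"tx":0,"ty":0,"tz":-25,"ax":0,"ay":0,"az":0,"claw":-1},{"tx":0,"ty":0,"tz":0,"ax":0,"ay":0,"az":0,"claw":-1},{"tx":0,"ty":0,"tz":0,"ax":0,"ay":0,"az":0,"claw":-1}]'

```text
time_s: 12.85
tcp_pos: [0.5233, -0.2142, 0.1361]
eef_rot: [180.0, -0.0, -116.3]
contact_force: [0.7, 1.4, 1.1]
gripper_width: 0.0153
```

Call:
step_arm --increments '[{"tx":-1.7,"ty":-2.7,"tz":-6,"ax":0,"ay":0,"az":0,"claw":-1},{"tx":0,"ty":0,"tz":-5,"ax":0,"ay":0,"az":0,"claw":-1},{"tx":0,"ty":0,"tz":-5,"ax":0,"ay":0,"az":0,"claw":-1},{"tx":0,"ty":0,"tz":0,"ax":0,"ay":0,"az":0,"claw":-1}]'

```text
time_s: 13.25
tcp_pos: [0.5205, -0.2177, 0.119]
eef_rot: [180.0, -0.0, -116.4]
contact_force: [0.1, 0.3, -0.7]
gripper_width: 0.0148
```

Tip is inside the slot with no contact. Continue down, release and rise.

Call:
step_arm --increments '[{"tx":0.7,"ty":0.5,"tz":-10,"ax":0,"ay":0,"az":0,"claw":-1},{"tx":0,"ty":0,"tz":-10,"ax":0,"ay":0,"az":0,"claw":-1},{"tx":0,"ty":0,"tz":-6,"ax":0,"ay":0,"az":0,"claw":-1},{"tx":0,"ty":0,"tz":0,"ax":0,"ay":0,"az":0,"claw":-1}]'

```text
time_s: 13.65
tcp_pos: [0.5207, -0.2172, 0.0919]
eef_rot: [179.9, -0.1, -116.4]
contact_force: [-0.3, -0.1, -1.1]
gripper_width: 0.0153
```

Call:
step_arm --increments '[{"tx":0,"ty":0,"tz":0,"ax":0,"ay":0,"az":0,"claw":0},{"tx":0,"ty":0,"tz":0,"ax":0,"ay":0,"az":0,"claw":0},{"tx":0,"ty":0,"tz":0,"ax":0,"ay":0,"az":0,"claw":0},{"tx":0,"ty":0,"tz":20,"ax":0,"ay":0,"az":0,"claw":0},{"tx":0,"ty":0,"tz":40,"ax":0,"ay":0,"az":4,"claw":0},{"tx":-1,"ty":-15,"tz":0,"ax":0,"ay":0,"az":7,"claw":0},{"tx":-3,"ty":-35,"tz":0,"ax":0,"ay":0,"az":6.5,"claw":0},{"tx":0,"ty":0,"tz":0,"ax":0,"ay":0,"az":0,"claw":0},{"tx":0,"ty":0,"tz":0,"ax":0,"ay":0,"az":0,"claw":0}]'

```text
time_s: 14.55
tcp_pos: [0.5174, -0.2678, 0.1536]
eef_rot: [-180.0, 0.0, -99.1]
contact_force: [-0.2, -0.4, 0.3]
gripper_width: 0.0434
```

```bash
python3 - <<'E'
from h import *
w=cap('wrist');a=cap('scene','s9.png');b=cap('side')
s=r.get_state();print(s['tcp_pos'],s['eef_rot'],s['contact_force'],s['gripper_width'])
t=np.array([.5224,-.2155,.09])
def crop(c):
    u,v=proj(c,t)[0].astype(int); g=c['image'][v-25:v+25,u-33:u+33]
    return cv2.resize(cv2.convertScaleAbs(g,alpha=2.0),(396,300),interpolation=cv2.INTER_CUBIC)
cv2.imwrite('pics/m9.png',np.vstack([np.hstack([crop(a),crop(b)]),np.hstack([cv2.resize(w['image'],(396,248))]*2)]))
for c in(a,b): print(heads(c,[(.5224,-.2155)]))
E
```

```text
[ 0.51759102 -0.2667734   0.1534516 ] [ 1.79999287e+02  5.29533410e-03 -9.89561834e+01] [-0.37690971  0.31133552 -0.05276784] 0.04400507641768323
[(array([272.2, 174.1]), np.int32(57), array([ 0.5336, -0.21  ]))]
[(array([365.8, 230.1]), np.int32(72), array([ 0.51  , -0.2203]))]
```

View pics/m9.png

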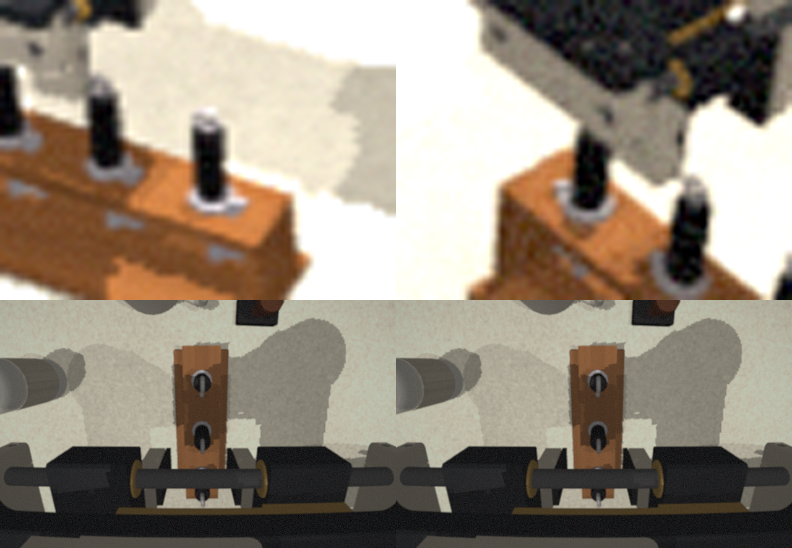

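First key is back, upright with its collar on the plate. Next, the middle key.

Call:
step_arm --increments '[{"tx":-3,"ty":-1.5,"tz":-28,"ax":0,"ay":0,"az":0,"claw":0},{"tx":0,"ty":0,"tz":-28,"ax":0,"ay":0,"az":0,"claw":0},{"tx":0,"ty":0,"tz":-7,"ax":0,"ay":0,"az":0,"claw":0},{"tx":0,"ty":0,"tz":0,"ax":0,"ay":0,"az":0,"claw":-1},{"tx":0,"ty":0,"tz":0,"ax":0,"ay":0,"az":0,"claw":-1},{"tx":0,"ty":0,"tz":0,"ax":0,"ay":0,"az":0,"claw":-1},{"tx":0,"ty":0,"tz":0,"ax":0,"ay":0,"az":0,"claw":-1},{"tx":0,"ty":0,"tz":0,"ax":0,"ay":0,"az":0,"claw":-1}]'

```text
time_s: 15.5
tcp_pos: [0.5151, -0.2689, 0.0915]
eef_rot: [-179.9, -0.0, -98.9]
contact_force: [-0.7, 1.0, 4.6]
gripper_width: 0.0153
```

Call:
step_arm --increments '[{"tx":0,"ty":0,"tz":40,"ax":0,"ay":0,"az":0,"claw":-1},{"tx":0,"ty":0,"tz":48,"ax":0,"ay":0,"az":0,"claw":-1},{"tx":0,"ty":0,"tz":42,"ax":0,"ay":0,"az":0,"claw":-1},{"tx":15.4,"ty":47,"tz":0,"ax":0,"ay":0,"az":1.77,"claw":-1},{"tx":15.4,"ty":47,"tz":0,"ax":0,"ay":0,"az":1.77,"claw":-1},{"tx":15.4,"ty":47,"tz":0,"ax":0,"ay":0,"az":1.77,"claw":-1},{"tx":15.4,"ty":47,"tz":0,"ax":0,"ay":0,"az":1.77,"claw":-1},{"tx":15.4,"ty":47,"tz":0,"ax":0,"ay":0,"az":1.77,"claw":-1},{"tx":15.4,"ty":47,"tz":0,"ax":0,"ay":0,"az":1.77,"claw":-1},{"tx":15.4,"ty":47,"tz":0,"ax":0,"ay":0,"az":1.77,"claw":-1},{"tx":15.4,"ty":47,"tz":0,"ax":0,"ay":0,"az":1.77,"claw":-1},{"tx":15,"ty":47,"tz":0,"ax":0,"ay":0,"az":1.77,"claw":-1}]'

```text
time_s: 16.7
tcp_pos: [0.6531, 0.1562, 0.2208]
eef_rot: [-180.0, 0.0, -82.9]
contact_force: [0.4, 0.0, 0.1]
gripper_width: 0.0151
```

Call:
step_arm --increments '[{"tx":0,"ty":32,"tz":-10,"ax":0,"ay":0,"az":0,"claw":-1},{"tx":0,"ty":0,"tz":0,"ax":0,"ay":0,"az":0,"claw":-1},{"tx":0,"ty":0,"tz":0,"ax":0,"ay":0,"az":0,"claw":-1},{"tx":0,"ty":0,"tz":0,"ax":0,"ay":0,"az":0,"claw":-1},{"tx":0,"ty":0,"tz":0,"ax":0,"ay":0,"az":0,"claw":-1}]'

```text
time_s: 17.2
tcp_pos: [0.6529, 0.1851, 0.2111]
eef_rot: [-180.0, 0.0, -83.1]
contact_force: [0.2, 0.3, -0.5]
gripper_width: 0.0151
```

Call:
step_arm --increments '[{"tx":0.6,"ty":0.7,"tz":-10,"ax":0,"ay":0,"az":0,"claw":-1},{"tx":0,"ty":0,"tz":-7,"ax":0,"ay":0,"az":0,"claw":-1},{"tx":0,"ty":0,"tz":-3,"ax":0,"ay":0,"az":0,"claw":-1},{"tx":0,"ty":0,"tz":-4,"ax":0,"ay":0,"az":0,"claw":-1},{"tx":0,"ty":0,"tz":0,"ax":0,"ay":0,"az":0,"claw":-1}]'

```text
time_s: 17.7
tcp_pos: [0.6531, 0.1867, 0.1856]
eef_rot: [179.9, -0.0, -83.0]
contact_force: [-0.6, 0.2, -0.9]
gripper_width: 0.0152
```

Tip at about 0.114, no resistance. Continue to full depth.

Call:
step_arm --increments '[{"tx":0,"ty":0,"tz":-5,"ax":0,"ay":0,"az":0,"claw":-1},{"tx":0,"ty":0,"tz":-5,"ax":0,"ay":0,"az":0,"claw":-1},{"tx":0,"ty":0,"tz":0,"ax":0,"ay":0,"az":0,"claw":-1}]'

```text
time_s: 18.0
tcp_pos: [0.653, 0.1869, 0.1754]
eef_rot: [179.9, -0.0, -83.0]
contact_force: [0.1, 0.2, -1.5]
gripper_width: 0.0154
```

Call:
step_arm --increments '[{"tx":0,"ty":0,"tz":-6,"ax":0,"ay":0,"az":0,"claw":-1},{"tx":0,"ty":0,"tz":-6,"ax":0,"ay":0,"az":0,"claw":-1},{"tx":0,"ty":0,"tz":-6,"ax":0,"ay":0,"az":0,"claw":-1},{"tx":0,"ty":0,"tz":-5,"ax":0,"ay":0,"az":0,"claw":-1},{"tx":0,"ty":0,"tz":0,"ax":0,"ay":0,"az":0,"claw":-1}]'

```text
time_s: 18.5
tcp_pos: [0.6531, 0.1868, 0.1523]
eef_rot: [179.9, -0.0, -83.0]
contact_force: [0.5, 0.7, -0.1]
gripper_width: 0.0152
```

Call:
step_arm --increments '[{"tx":0,"ty":0,"tz":-1,"ax":0,"ay":0,"az":-6,"claw":-1},{"tx":0,"ty":0,"tz":0,"ax":0,"ay":0,"az":-7,"claw":-1},{"tx":0,"ty":0,"tz":0,"ax":0,"ay":0,"az":-7,"claw":-1},{"tx":0,"ty":0,"tz":0,"ax":0,"ay":0,"az":-7,"claw":-1},{"tx":0,"ty":0,"tz":0,"ax":0,"ay":0,"az":-7,"claw":-1},{"tx":0,"ty":0,"tz":0,"ax":0,"ay":0,"az":0,"claw":-1}]'

```text
time_s: 19.1
tcp_pos: [0.6531, 0.1871, 0.1523]
eef_rot: [180.0, -0.0, -117.1]
contact_force: [-1.0, 0.1, -1.1]
gripper_width: 0.0149
```

```bash
python3 - <<'E'
from h import *
s=r.get_state();print(s['tcp_pos'],s['eef_rot'],s['contact_force'],s['moment'])
E
```

```text
[0.65311646 0.18705857 0.15234844] [ 1.79975715e+02 -1.77080286e-02 -1.17073557e+02] [-1.00084037  0.09840186 -1.0608287 ] [0.47395173 0.47063867 0.28050598]
```

Call:
step_arm --increments '[{"tx":0,"ty":0,"tz":0,"ax":0,"ay":0,"az":-7,"claw":-1},{"tx":0,"ty":0,"tz":0,"ax":0,"ay":0,"az":-7,"claw":-1}]'

```text
time_s: 19.3
tcp_pos: [0.6533, 0.1871, 0.1525]
eef_rot: [180.0, -0.0, -131.0]
contact_force: [-0.3, 1.7, -0.1]
gripper_width: 0.0152
```

```bash
python3 - <<'E'
from h import *
s=r.get_state();print(s['eef_rot'],s['contact_force'],s['moment'])
E
```

```text
[ 1.79987965e+02 -4.45466969e-04 -1.31007859e+02] [-0.31165804  1.6637458  -0.0557446 ] [0.39604641 0.34086134 0.38957472]
```

Call:
step_arm --increments '[{"tx":0,"ty":0,"tz":0,"ax":0,"ay":0,"az":7,"claw":-1},{"tx":0,"ty":0,"tz":0,"ax":0,"ay":0,"az":8,"claw":-1},{"tx":0,"ty":0,"tz":0,"ax":0,"ay":0,"az":8,"claw":-1},{"tx":0,"ty":0,"tz":0,"ax":0,"ay":0,"az":8,"claw":-1},{"tx":0,"ty":0,"tz":0,"ax":0,"ay":0,"az":8,"claw":-1},{"tx":0,"ty":0,"tz":0,"ax":0,"ay":0,"az":5,"claw":-1},{"tx":0,"ty":0,"tz":0,"ax":0,"ay":0,"az":0,"claw":-1}]'

```text
time_s: 20.0
tcp_pos: [0.6556, 0.1878, 0.153]
eef_rot: [-179.7, 0.1, -86.6]
contact_force: [7.5, 0.4, -3.9]
gripper_width: 0.015
```

```bash
python3 - <<'E'
from h import *
s=r.get_state();print(s['tcp_pos'],s['eef_rot'],s['contact_force'],s['moment'])
E
```

```text
[0.65558004 0.18781802 0.15299445] [-1.79743684e+02  8.96497408e-02 -8.65937241e+01] [ 7.51512613  0.35805301 -3.92435863] [ 0.61914434 -2.6158709  -0.25269626]
```

Call:
step_arm --increments '[{"tx":0,"ty":0,"tz":0,"ax":0,"ay":0,"az":-5,"claw":-1},{"tx":-0.5,"ty":0,"tz":0,"ax":0,"ay":0,"az":-5.5,"claw":-1},{"tx":0,"ty":0,"tz":5,"ax":0,"ay":0,"az":0,"claw":-1},{"tx":0,"ty":0,"tz":5,"ax":0,"ay":0,"az":0,"claw":-1}]'

```text
time_s: 20.4
tcp_pos: [0.654, 0.1873, 0.1629]
eef_rot: [-179.9, 0.1, -97.2]
contact_force: [4.8, 0.3, -2.5]
gripper_width: 0.0155
```

```bash
python3 - <<'E'
from h import *
s=r.get_state();print(s['tcp_pos'],s['eef_rot'],s['contact_force'],s['moment'])
E
```

```text
[0.65398356 0.1873     0.16291941] [-1.79893023e+02  5.31634400e-02 -9.72380990e+01] [ 4.79485735  0.26930268 -2.5131476 ] [ 0.36435139 -1.84073847 -0.04735275]
```

Call:
step_arm --increments '[{"tx":-0.7,"ty":-0.5,"tz":15,"ax":0,"ay":0,"az":0,"claw":-1},{"tx":0,"ty":0,"tz":44,"ax":0,"ay":0,"az":0,"claw":-1},{"tx":-13.9,"ty":-45.5,"tz":3,"ax":0,"ay":0,"az":-1.6,"claw":-1},{"tx":-13.9,"ty":-45.5,"tz":0,"ax":0,"ay":0,"az":-1.6,"claw":-1},{"tx":-13.9,"ty":-45.5,"tz":0,"ax":0,"ay":0,"az":-1.6,"claw":-1},{"tx":-13.9,"ty":-45.5,"tz":0,"ax":0,"ay":0,"az":-1.6,"claw":-1},{"tx":-13.9,"ty":-45.5,"tz":0,"ax":0,"ay":0,"az":-1.6,"claw":-1},{"tx":-13.9,"ty":-45.5,"tz":0,"ax":0,"ay":0,"az":-1.6,"claw":-1},{"tx":-13.9,"ty":-45.5,"tz":0,"ax":0,"ay":0,"az":-1.6,"claw":-1},{"tx":-13.9,"ty":-45.5,"tz":0,"ax":0,"ay":0,"az":-1.6,"claw":-1},{"tx":-13.9,"ty":-45.5,"tz":0,"ax":0,"ay":0,"az":-1.6,"claw":-1},{"tx":-13.9,"ty":-45.5,"tz":0,"ax":0,"ay":0,"az":-1.6,"claw":-1}]'

```text
time_s: 21.6
tcp_pos: [0.5119, -0.2701, 0.2253]
eef_rot: [-180.0, 0.0, -113.3]
contact_force: [1.4, 0.4, -0.8]
gripper_width: 0.0149
```

Call:
step_arm --increments '[{"tx":0,"ty":0,"tz":-15,"ax":0,"ay":0,"az":0,"claw":-1},{"tx":0,"ty":0,"tz":-20,"ax":0,"ay":0,"az":0,"claw":-1},{"tx":0,"ty":0,"tz":-20,"ax":0,"ay":0,"az":0,"claw":-1},{"tx":0,"ty":0,"tz":-20,"ax":0,"ay":0,"az":0,"claw":-1},{"tx":0,"ty":0,"tz":0,"ax":0,"ay":0,"az":0,"claw":-1},{"tx":0,"ty":0,"tz":0,"ax":0,"ay":0,"az":0,"claw":-1}]'

```text
time_s: 22.2
tcp_pos: [0.5131, -0.2686, 0.1501]
eef_rot: [180.0, -0.0, -113.4]
contact_force: [1.3, 0.4, 0.1]
gripper_width: 0.0153
```

Call:
step_arm --increments '[{"tx":1.5,"ty":0,"tz":-10,"ax":0,"ay":0,"az":0,"claw":-1},{"tx":0,"ty":0,"tz":-8,"ax":0,"ay":0,"az":0,"claw":-1},{"tx":0,"ty":0,"tz":-6,"ax":0,"ay":0,"az":0,"claw":-1},{"tx":0,"ty":0,"tz":-6,"ax":0,"ay":0,"az":0,"claw":-1},{"tx":0,"ty":0,"tz":0,"ax":0,"ay":0,"az":0,"claw":-1}]'

```text
time_s: 22.7
tcp_pos: [0.5141, -0.2684, 0.1184]
eef_rot: [179.9, -0.0, -113.5]
contact_force: [0.0, -0.7, 0.2]
gripper_width: 0.0152
```

Call:
step_arm --increments '[{"tx":0.4,"ty":0,"tz":-10,"ax":0,"ay":0,"az":0,"claw":-1},{"tx":0,"ty":0,"tz":-9,"ax":0,"ay":0,"az":0,"claw":-1},{"tx":0,"ty":0,"tz":-6,"ax":0,"ay":0,"az":0,"claw":-1},{"tx":0,"ty":0,"tz":0,"ax":0,"ay":0,"az":0,"claw":-1}]'

```text
time_s: 23.1
tcp_pos: [0.5149, -0.2685, 0.0936]
eef_rot: [179.9, -0.0, -113.5]
contact_force: [-0.0, 0.1, -0.5]
gripper_width: 0.015
```

Call:
step_arm --increments '[{"tx":0,"ty":0,"tz":0,"ax":0,"ay":0,"az":0,"claw":0},{"tx":0,"ty":0,"tz":0,"ax":0,"ay":0,"az":0,"claw":0},{"tx":0,"ty":0,"tz":0,"ax":0,"ay":0,"az":0,"claw":0},{"tx":0,"ty":0,"tz":20,"ax":0,"ay":0,"az":0,"claw":0},{"tx":0,"ty":0,"tz":40,"ax":0,"ay":0,"az":4,"claw":0},{"tx":-3,"ty":-17,"tz":0,"ax":0,"ay":0,"az":5,"claw":0},{"tx":-5,"ty":-37,"tz":0,"ax":0,"ay":0,"az":5.5,"claw":0},{"tx":0,"ty":0,"tz":0,"ax":0,"ay":0,"az":0,"claw":0},{"tx":0,"ty":0,"tz":0,"ax":0,"ay":0,"az":0,"claw":0}]'

```text
time_s: 24.0
tcp_pos: [0.5067, -0.3231, 0.1543]
eef_rot: [180.0, 0.0, -99.1]
contact_force: [-0.4, 0.8, -0.2]
gripper_width: 0.0437
```

```bash
python3 - <<'E'
from h import *
w=cap('wrist');a=cap('scene','s10.png');b=cap('side','d10.png')
s=r.get_state();print(s['tcp_pos'],s['eef_rot'],s['contact_force'],s['gripper_width'])
G=[(.5063,-.3232),(.5143,-.2691),(.5226,-.2146)]
for c in(a,b):
  for q in heads(c,G): print(q)
E
```

```text
[ 0.50709823 -0.32199676  0.15433436] [ 1.79988397e+02  7.97603418e-03 -9.90121824e+01] [ 0.16568264  0.30753904 -0.46903554] 0.04399841722988877
(array([235.2, 164.8]), np.int32(207), array([ 0.5252, -0.324 ]))
(array([255.2, 168.8]), np.int32(58), array([ 0.5258, -0.2635]))
(array([272.3, 174.2]), np.int32(59), array([ 0.5339, -0.2096]))
(array([398.1, 258.5]), np.int32(156), array([ 0.4841, -0.3323]))
(array([386.1, 227.3]), np.int32(69), array([ 0.5527, -0.2511]))
(array([370.7, 215.8]), np.int32(70), array([ 0.5621, -0.1964]))
```

Both tried keys stand where they were originally (scene head centroids within 0.5 px). Third key.

Call:
step_arm --increments '[{"tx":-1,"ty":-0.6,"tz":-28,"ax":0,"ay":0,"az":0,"claw":0},{"tx":0,"ty":0,"tz":-28,"ax":0,"ay":0,"az":0,"claw":0},{"tx":0,"ty":0,"tz":-8,"ax":0,"ay":0,"az":0,"claw":0},{"tx":0,"ty":0,"tz":0,"ax":0,"ay":0,"az":0,"claw":-1},{"tx":0,"ty":0,"tz":0,"ax":0,"ay":0,"az":0,"claw":-1},{"tx":0,"ty":0,"tz":0,"ax":0,"ay":0,"az":0,"claw":-1},{"tx":0,"ty":0,"tz":0,"ax":0,"ay":0,"az":0,"claw":-1},{"tx":0,"ty":0,"tz":0,"ax":0,"ay":0,"az":0,"claw":-1}]'

```text
time_s: 24.95
tcp_pos: [0.5067, -0.3233, 0.0916]
eef_rot: [-179.9, -0.0, -99.0]
contact_force: [-0.5, 1.8, 4.7]
gripper_width: 0.0157
```

Call:
step_arm --increments '[{"tx":0,"ty":0,"tz":40,"ax":0,"ay":0,"az":0,"claw":-1},{"tx":0,"ty":0,"tz":48,"ax":0,"ay":0,"az":0,"claw":-1},{"tx":0,"ty":0,"tz":44,"ax":0,"ay":0,"az":0,"claw":-1},{"tx":14.7,"ty":46,"tz":0,"ax":0,"ay":0,"az":1.78,"claw":-1},{"tx":14.7,"ty":46,"tz":0,"ax":0,"ay":0,"az":1.78,"claw":-1},{"tx":14.7,"ty":46,"tz":0,"ax":0,"ay":0,"az":1.78,"claw":-1},{"tx":14.7,"ty":46,"tz":0,"ax":0,"ay":0,"az":1.78,"claw":-1},{"tx":14.7,"ty":46,"tz":0,"ax":0,"ay":0,"az":1.78,"claw":-1},{"tx":14.7,"ty":46,"tz":0,"ax":0,"ay":0,"az":1.78,"claw":-1},{"tx":14.7,"ty":46,"tz":0,"ax":0,"ay":0,"az":1.78,"claw":-1},{"tx":14.7,"ty":46,"tz":0,"ax":0,"ay":0,"az":1.78,"claw":-1},{"tx":14.7,"ty":46,"tz":0,"ax":0,"ay":0,"az":1.78,"claw":-1}]'

```text
time_s: 26.15
tcp_pos: [0.6386, 0.0929, 0.2229]
eef_rot: [-180.0, 0.0, -82.9]
contact_force: [1.7, 0.2, -0.3]
gripper_width: 0.0153
```

Call:
step_arm --increments '[{"tx":14,"ty":46,"tz":0,"ax":0,"ay":0,"az":0,"claw":-1},{"tx":0,"ty":45,"tz":-6,"ax":0,"ay":0,"az":0,"claw":-1},{"tx":0,"ty":5,"tz":-6,"ax":0,"ay":0,"az":0,"claw":-1},{"tx":0,"ty":0,"tz":0,"ax":0,"ay":0,"az":0,"claw":-1},{"tx":0,"ty":0,"tz":0,"ax":0,"ay":0,"az":0,"claw":-1},{"tx":0,"ty":0,"tz":0,"ax":0,"ay":0,"az":0,"claw":-1},{"tx":0,"ty":0,"tz":0,"ax":0,"ay":0,"az":0,"claw":-1}]'

```text
time_s: 26.85
tcp_pos: [0.6527, 0.1856, 0.2112]
eef_rot: [-179.9, 0.0, -83.1]
contact_force: [-0.1, -0.4, -0.2]
gripper_width: 0.0154
```

Call:
step_arm --increments '[{"tx":0.5,"ty":0.8,"tz":-10,"ax":0,"ay":0,"az":0,"claw":-1},{"tx":0,"ty":0,"tz":-7,"ax":0,"ay":0,"az":0,"claw":-1},{"tx":0,"ty":0,"tz":-3,"ax":0,"ay":0,"az":0,"claw":-1},{"tx":0,"ty":0,"tz":-4,"ax":0,"ay":0,"az":0,"claw":-1},{"tx":0,"ty":0,"tz":0,"ax":0,"ay":0,"az":0,"claw":-1}]'

```text
time_s: 27.35
tcp_pos: [0.6527, 0.1876, 0.1856]
eef_rot: [179.9, -0.0, -83.0]
contact_force: [0.2, 0.4, -1.1]
gripper_width: 0.0154
```

Call:
step_arm --increments '[{"tx":0.4,"ty":-0.6,"tz":-5,"ax":0,"ay":0,"az":0,"claw":-1},{"tx":0,"ty":0,"tz":-5,"ax":0,"ay":0,"az":0,"claw":-1},{"tx":0,"ty":0,"tz":0,"ax":0,"ay":0,"az":0,"claw":-1}]'

```text
time_s: 27.65
tcp_pos: [0.653, 0.187, 0.1754]
eef_rot: [179.9, -0.0, -83.0]
contact_force: [0.5, 0.3, -0.7]
gripper_width: 0.0151
```

Call:
step_arm --increments '[{"tx":0,"ty":0,"tz":-6,"ax":0,"ay":0,"az":0,"claw":-1},{"tx":0,"ty":0,"tz":-6,"ax":0,"ay":0,"az":0,"claw":-1},{"tx":0,"ty":0,"tz":-6,"ax":0,"ay":0,"az":0,"claw":-1},{"tx":0,"ty":0,"tz":-5,"ax":0,"ay":0,"az":0,"claw":-1},{"tx":0,"ty":0,"tz":0,"ax":0,"ay":0,"az":0,"claw":-1}]'

```text
time_s: 28.15
tcp_pos: [0.653, 0.1869, 0.1524]
eef_rot: [179.9, -0.0, -83.0]
contact_force: [0.2, 0.2, -0.2]
gripper_width: 0.0152
```

Call:
step_arm --increments '[{"tx":0,"ty":0,"tz":-1,"ax":0,"ay":0,"az":-6,"claw":-1},{"tx":0,"ty":0,"tz":0,"ax":0,"ay":0,"az":-7,"claw":-1},{"tx":0,"ty":0,"tz":0,"ax":0,"ay":0,"az":-7,"claw":-1},{"tx":0,"ty":0,"tz":0,"ax":0,"ay":0,"az":-7,"claw":-1},{"tx":0,"ty":0,"tz":0,"ax":0,"ay":0,"az":-7,"claw":-1},{"tx":0,"ty":0,"tz":0,"ax":0,"ay":0,"az":0,"claw":-1}]'

```text
time_s: 28.75
tcp_pos: [0.6532, 0.1874, 0.1523]
eef_rot: [180.0, 0.0, -117.1]
contact_force: [-1.5, 1.0, -1.3]
gripper_width: 0.015
```

```bash
python3 - <<'E'
from h import *
s=r.get_state();print(s['tcp_pos'],s['eef_rot'],s['contact_force'],s['moment'])
E
```

```text
[0.65317715 0.18741314 0.15232336] [ 1.79981333e+02  1.66313689e-02 -1.17072007e+02] [-1.47832044  0.98535404 -1.32356256] [0.58605337 0.10019332 0.09268647]
```

Torque is only 0.09 N m at 34° (the others gave 0.28–0.39), so this one fits. Turn to the stop.

Call:
step_arm --increments '[{"tx":0,"ty":0,"tz":0,"ax":0,"ay":0,"az":-7.5,"claw":-1},{"tx":0,"ty":0,"tz":0,"ax":0,"ay":0,"az":-7.5,"claw":-1},{"tx":0,"ty":0,"tz":0,"ax":0,"ay":0,"az":-7.5,"claw":-1},{"tx":0,"ty":0,"tz":0,"ax":0,"ay":0,"az":-7.5,"claw":-1},{"tx":0,"ty":0,"tz":0,"ax":0,"ay":0,"az":-7.5,"claw":-1},{"tx":0,"ty":0,"tz":0,"ax":0,"ay":0,"az":-7,"claw":-1}]'

```text
time_s: 29.35
tcp_pos: [0.6541, 0.1878, 0.1524]
eef_rot: [180.0, 0.1, -161.5]
contact_force: [2.9, 3.1, -3.5]
gripper_width: 0.0152
```

```bash
python3 - <<'E'
from h import *
s=r.get_state();print(s['tcp_pos'],s['eef_rot'],s['contact_force'],s['moment'])
E
```

```text
[0.6540564  0.18780984 0.15244635] [ 1.79966834e+02  1.09437447e-01 -1.61525565e+02] [ 2.90269248  3.14932945 -3.54211645] [ 1.06150837 -1.30616933  0.10258586]
```

Call:
step_arm --increments '[{"tx":0,"ty":0,"tz":0,"ax":0,"ay":0,"az":-7,"claw":-1},{"tx":0,"ty":0,"tz":0,"ax":0,"ay":0,"az":-7,"claw":-1},{"tx":0,"ty":0,"tz":0,"ax":0,"ay":0,"az":-7,"claw":-1},{"tx":0,"ty":0,"tz":0,"ax":0,"ay":0,"az":0,"claw":-1}]'

```text
time_s: 29.75
tcp_pos: [0.6544, 0.1878, 0.1525]
eef_rot: [179.9, 0.1, 177.6]
contact_force: [4.6, 3.4, -4.9]
gripper_width: 0.0152
```

```bash
python3 - <<'E'
from h import *
s=r.get_state();print(s['tcp_pos'],s['eef_rot'],s['contact_force'],s['moment'],s['joints'])
E
```

```text
[0.65436277 0.18778294 0.15252476] [1.79929624e+02 1.19080598e-01 1.77635957e+02] [ 4.62534859  3.35538546 -4.93226607] [ 1.17235586 -1.94232662  0.06683038] [ 3.23814194e+01  2.47490207e+01 -5.50993052e+00  1.16408340e-02
 -5.96030924e+01 -1.24751267e+02]
```

Call:
step_arm --increments '[{"tx":0.4,"ty":0.4,"tz":0,"ax":0,"ay":0,"az":-5,"claw":-1},{"tx":0,"ty":0,"tz":0,"ax":0,"ay":0,"az":-5,"claw":-1},{"tx":0,"ty":0,"tz":0,"ax":0,"ay":0,"az":0,"claw":-1}]'

```text
time_s: 30.05
tcp_pos: [0.6538, 0.1881, 0.1525]
eef_rot: [180.0, 0.0, 167.8]
contact_force: [0.9, 3.7, -1.8]
gripper_width: 0.0154
```

```bash
python3 - <<'E'
from h import *
s=r.get_state();print(s['tcp_pos'],s['eef_rot'],s['contact_force'],s['moment'])
E
```

```text
[0.65381276 0.18810318 0.15250112] [1.79952887e+02 1.81583807e-02 1.67793527e+02] [ 0.8691573   3.73167298 -1.845275  ] [ 1.52754866 -0.50414572  0.38509467]
```

Torque rose to 0.385 N m after 109°, so that is the stop. Release, lift, rotate back and move above the handle.

Call:
step_arm --increments '[{"tx":0,"ty":0,"tz":0,"ax":0,"ay":0,"az":0,"claw":0},{"tx":0,"ty":0,"tz":0,"ax":0,"ay":0,"az":0,"claw":0},{"tx":0,"ty":0,"tz":0,"ax":0,"ay":0,"az":0,"claw":0},{"tx":0,"ty":0,"tz":20,"ax":0,"ay":0,"az":0,"claw":0},{"tx":0,"ty":0,"tz":40,"ax":0,"ay":0,"az":0,"claw":0},{"tx":0,"ty":0,"tz":30,"ax":0,"ay":0,"az":0,"claw":0},{"tx":-20,"ty":-3,"tz":0,"ax":0,"ay":0,"az":8.4,"claw":-0.4},{"tx":-20,"ty":-3,"tz":0,"ax":0,"ay":0,"az":8.4,"claw":-0.4},{"tx":-20,"ty":-3,"tz":0,"ax":0,"ay":0,"az":8.4,"claw":-0.4},{"tx":-20,"ty":-3,"tz":0,"ax":0,"ay":0,"az":8.4,"claw":-0.4},{"tx":-20,"ty":-3,"tz":0,"ax":0,"ay":0,"az":8.4,"claw":-0.4},{"tx":-10,"ty":-1,"tz":0,"ax":0,"ay":0,"az":8.4,"claw":-0.4}]'

```text
time_s: 31.25
tcp_pos: [0.5422, 0.1707, 0.2429]
eef_rot: [180.0, 0.0, -141.6]
contact_force: [1.3, 0.1, -0.1]
gripper_width: 0.026
```

Call:
step_arm --increments '[{"tx":-5,"ty":0,"tz":0,"ax":0,"ay":0,"az":8.4,"claw":-0.4},{"tx":-5,"ty":0,"tz":0,"ax":0,"ay":0,"az":8.4,"claw":-0.4},{"tx":0,"ty":0,"tz":0,"ax":0,"ay":0,"az":8.4,"claw":-0.4},{"tx":0,"ty":0,"tz":0,"ax":0,"ay":0,"az":8.4,"claw":-0.4},{"tx":0,"ty":0,"tz":0,"ax":0,"ay":0,"az":8.4,"claw":-0.4},{"tx":0,"ty":0,"tz":0,"ax":0,"ay":0,"az":8.4,"claw":-0.4},{"tx":0,"ty":0,"tz":0,"ax":0,"ay":0,"az":8.4,"claw":-0.4},{"tx":0,"ty":0,"tz":0,"ax":0,"ay":0,"az":0,"claw":-0.4},{"tx":0,"ty":0,"tz":0,"ax":0,"ay":0,"az":0,"claw":-0.4}]'

```text
time_s: 32.15
tcp_pos: [0.5336, 0.1712, 0.2425]
eef_rot: [-180.0, -0.0, -83.5]
contact_force: [0.0, 0.8, -0.1]
gripper_width: 0.026
```

```bash
python3 - <<'E'
from h import *
w=cap('wrist','w11.png');s=r.get_state();print(s['tcp_pos'],s['eef_rot'],s['contact_force'],s['gripper_width'])
a=cap('scene');b=cap('side');P=cloud(a)
C=np.array([.6535,.186]);ax=np.array([.9925,.122])
for n,c in(('scene',a),('side',b)):
    P=cloud(c); L=P[...,:2]-C; lx=L@ax; ly=L@np.array([-.122,.9925])
    m=(abs(P[...,2]-.097)<.012)&(lx<-.085)&(lx>-.15)&(abs(ly)<.065)
    q=np.c_[lx[m],ly[m]].astype(np.float32);print(n,len(q),q.min(0),q.max(0))
g=[]
for c in(a,b):
    u,v=proj(c,[.62,.18,.12])[0].astype(int); g.append(cv2.resize(cv2.convertScaleAbs(c['image'][v-40:v+40,u-53:u+53],alpha=1.6),(400,302),interpolation=cv2.INTER_CUBIC))
cv2.imwrite('pics/m11.png',np.hstack(g))
E
```

```text
[0.53364992 0.17125113 0.24249521] [ 1.79999138e+02 -5.41083056e-03 -8.34854451e+01] [ 0.30256715 -0.77280977  0.32805376] 0.026748990005563203
scene 192 [-0.12807824 -0.05936795] [-0.09943135  0.05896863]
side 170 [-0.13053459 -0.05984623] [-0.08548739  0.05994027]
```

View pics/m11.png

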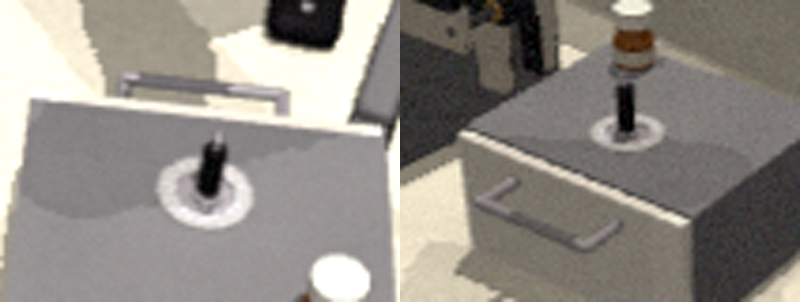

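Key stands upright in the lock; handle bar axis at about x 0.530. Descend over it (12 pictures viewed; only numbers from here).

Call:
step_arm --increments '[{"tx":-3,"ty":0,"tz":-30,"ax":0,"ay":0,"az":0,"claw":-0.4},{"tx":0,"ty":0,"tz":-45,"ax":0,"ay":0,"az":0,"claw":-0.4},{"tx":0,"ty":0,"tz":-35,"ax":0,"ay":0,"az":0,"claw":-0.4},{"tx":0,"ty":0,"tz":0,"ax":0,"ay":0,"az":0,"claw":-0.4},{"tx":0,"ty":0,"tz":0,"ax":0,"ay":0,"az":0,"claw":-0.4}]'

```text
time_s: 32.8
tcp_pos: [0.5311, 0.1714, 0.133]
eef_rot: [180.0, -0.1, -83.3]
contact_force: [0.5, -0.4, 1.6]
gripper_width: 0.0264
```

Call:
step_arm --increments '[{"tx":0,"ty":0,"tz":-10,"ax":0,"ay":0,"az":0,"claw":-0.4},{"tx":0,"ty":0,"tz":-8,"ax":0,"ay":0,"az":0,"claw":-0.4},{"tx":0,"ty":0,"tz":0,"ax":0,"ay":0,"az":0,"claw":-0.4}]'

```text
time_s: 33.1
tcp_pos: [0.5304, 0.1714, 0.1141]
eef_rot: [180.0, 0.0, -83.3]
contact_force: [-0.4, 0.0, -0.1]
gripper_width: 0.0264
```

No contact; go around the bar and close.

Call:
step_arm --increments '[{"tx":0,"ty":0,"tz":-8,"ax":0,"ay":0,"az":0,"claw":-0.4},{"tx":0,"ty":0,"tz":-6,"ax":0,"ay":0,"az":0,"claw":-0.4},{"tx":0,"ty":0,"tz":0,"ax":0,"ay":0,"az":0,"claw":-1},{"tx":0,"ty":0,"tz":0,"ax":0,"ay":0,"az":0,"claw":-1},{"tx":0,"ty":0,"tz":0,"ax":0,"ay":0,"az":0,"claw":-1},{"tx":0,"ty":0,"tz":0,"ax":0,"ay":0,"az":0,"claw":-1}]' --newtons 30

```text
time_s: 33.7
tcp_pos: [0.5309, 0.1715, 0.1005]
eef_rot: [-180.0, 0.0, -83.3]
contact_force: [0.9, -0.7, -1.5]
gripper_width: 0.0092
```

Call:
step_arm --increments '[{"tx":-5,"ty":-0.6,"tz":0,"ax":0,"ay":0,"az":0,"claw":-1},{"tx":-9.5,"ty":-1.2,"tz":0,"ax":0,"ay":0,"az":0,"claw":-1},{"tx":-9.5,"ty":-1.2,"tz":0,"ax":0,"ay":0,"az":0,"claw":-1},{"tx":-9.5,"ty":-1.2,"tz":0,"ax":0,"ay":0,"az":0,"claw":-1},{"tx":-9.5,"ty":-1.2,"tz":0,"ax":0,"ay":0,"az":0,"claw":-1},{"tx":-9.5,"ty":-1.2,"tz":0,"ax":0,"ay":0,"az":0,"claw":-1},{"tx":-9.5,"ty":-1.2,"tz":0,"ax":0,"ay":0,"az":0,"claw":-1},{"tx":-9.5,"ty":-1.2,"tz":0,"ax":0,"ay":0,"az":0,"claw":-1},{"tx":-9.5,"ty":-1.2,"tz":0,"ax":0,"ay":0,"az":0,"claw":-1},{"tx":-9.5,"ty":-1.2,"tz":0,"ax":0,"ay":0,"az":0,"claw":-1},{"tx":-9.5,"ty":-1.2,"tz":0,"ax":0,"ay":0,"az":0,"claw":-1},{"tx":0,"ty":0,"tz":0,"ax":0,"ay":0,"az":0,"claw":-1}]'

```text
time_s: 34.9
tcp_pos: [0.4292, 0.1588, 0.1005]
eef_rot: [180.0, 0.0, -83.3]
contact_force: [-1.6, 3.1, -0.1]
gripper_width: 0.0091
```

Call:
step_arm --increments '[{"tx":-5,"ty":-0.6,"tz":0,"ax":0,"ay":0,"az":0,"claw":-1},{"tx":-4,"ty":-0.5,"tz":0,"ax":0,"ay":0,"az":0,"claw":-1},{"tx":-2,"ty":-0.3,"tz":0,"ax":0,"ay":0,"az":0,"claw":-1},{"tx":0,"ty":0,"tz":0,"ax":0,"ay":0,"az":0,"claw":-1}]'

```text
time_s: 35.3
tcp_pos: [0.4218, 0.1581, 0.1006]
eef_rot: [-179.8, 0.0, -83.2]
contact_force: [16.9, -1.3, -13.5]
gripper_width: 0.009
```

Drawer hit its stop (110 mm, 17 N). Relax, release and rise clear.

Call:
step_arm --increments '[{"tx":1.5,"ty":0.2,"tz":0,"ax":0,"ay":0,"az":0,"claw":-1},{"tx":0,"ty":0,"tz":0,"ax":0,"ay":0,"az":0,"claw":-0.4},{"tx":0,"ty":0,"tz":0,"ax":0,"ay":0,"az":0,"claw":-0.4},{"tx":0,"ty":0,"tz":0,"ax":0,"ay":0,"az":0,"claw":-0.4},{"tx":0,"ty":0,"tz":15,"ax":0,"ay":0,"az":0,"claw":-0.4},{"tx":0,"ty":0,"tz":30,"ax":0,"ay":0,"az":0,"claw":-0.4},{"tx":0,"ty":-10,"tz":40,"ax":0,"ay":0,"az":0,"claw":-0.4},{"tx":0,"ty":-30,"tz":40,"ax":0,"ay":0,"az":0,"claw":-0.4},{"tx":0,"ty":-40,"tz":20,"ax":0,"ay":0,"az":0,"claw":-0.4},{"tx":10,"ty":-40,"tz":0,"ax":0,"ay":0,"az":0,"claw":-0.4},{"tx":0,"ty":0,"tz":0,"ax":0,"ay":0,"az":0,"claw":-0.4}]'

```text
time_s: 36.4
tcp_pos: [0.431, 0.0343, 0.2461]
eef_rot: [-180.0, 0.0, -83.5]
contact_force: [0.5, -0.2, 0.2]
gripper_width: 0.0263
```

```bash
python3 - <<'E'
from h import *
a=cap('scene','s12.png');b=cap('side','d12.png');s=r.get_state();print(s['time_s'],s['tcp_pos'],s['contact_force'],s['gripper_width'])
C=np.array([.6535,.186]);ax=np.array([.9925,.122])
for n,c in(('scene',a),('side',b)):
    P=cloud(c); L=P[...,:2]-C; lx=L@ax; ly=L@np.array([-.122,.9925])
    m=(abs(P[...,2]-.097)<.008)&(lx<-.12)&(lx>-.27)&(abs(ly)<.06)
    print(n,'handle front',m.sum(),np.percentile(lx[m],[1,50]) if m.any() else None)
    m=(P[...,2]>.13)&(P[...,2]<.19)&(np.hypot(L[...,0],L[...,1])<.025);print(' key',P[m].mean(0),P[m].max(0))
    for q in heads(c,[(.5058,-.3232),(.5143,-.2691),(.5226,-.2146)]): print(' ',q)
    m=(P[...,2]>.09)&(P[...,2]<.13)&(abs(P[...,0]-.515)<.06)&(P[...,1]<-.16)&(P[...,1]>-.36)
    k,l,st,ce=cv2.connectedComponentsWithStats(m.astype(np.uint8))
    for i in range(1,k):
        if st[i,4]>10: print('  blob',P[l==i].mean(0),P[l==i][:,2].max())
E
```

```text
36.5 [0.43073378 0.03663407 0.24530513] [ 0.02111119  0.17630763 -0.21654375] 0.02587603718672179
scene handle front 346 [-0.23745647 -0.1834813 ]
 key [0.65944122 0.18717893 0.15418652] [0.66669587 0.19391925 0.18002946]
  (array([231.7, 157.6]), np.int32(92), array([ 0.4986, -0.3458]))
  (array([255.2, 169. ]), np.int32(60), array([ 0.5264, -0.2632]))
  (array([272.3, 174.3]), np.int32(56), array([ 0.534 , -0.2095]))
  blob [ 0.51827238 -0.26573942  0.10328748] 0.11976366082775437
  blob [ 0.52531141 -0.21179233  0.10370575] 0.12181365103860911
side handle front 310 [-0.23899814 -0.21135758]
 key [0.6509932  0.18471235 0.15021172] [0.65977984 0.19299756 0.17524597]
  (array([397.2, 259.2]), np.int32(16), array([ 0.4807, -0.332 ]))
  (array([382. , 241.7]), np.int32(82), array([ 0.5039, -0.2734]))
  (array([365.8, 229.7]), np.int32(77), array([ 0.5112, -0.2196]))
  blob [ 0.51889723 -0.21360713  0.10211936] 0.11765532213691493
  blob [ 0.51320861 -0.26810798  0.10350117] 0.11841895699014723
```

```bash
python3 -c "
from plant import r
print(r.close_job(), r.get_state()['time_s'])"
```

```text
the job is handed in; nothing more can be done
the job is handed in; nothing more can be done
```

The drawer is unlocked and fully open, with the right key left in the lock. I handed the job in at about 36.5 s of robot time; `close_job` gives no verdict.

- **Trying the keys:** The first two keys jammed, at about 0.3–0.39 N m, and slipped in the fingers. I turned each back, drew it out and hung it in its own slot. The third turned on at about 0.09 N m, and I turned it clockwise until the torque rose to 0.385 N m after 109° of tool turn, which I took as the stop.
- **Opening the drawer:** I pulled it by the handle until the force rose to 17 N at about 110 mm.

Last checks:
- **Drawer:** the handle stands about 109 mm further out than before, measured from two views.
- **Key in the lock:** it stands upright and fully in, with its top near 0.175–0.18 m against 0.178 m expected.
- **Other two keys:** both hang upright in the stand, with tops at about 0.118–0.122 m against 0.118 m nominal.
- **Robot:** the arm is clear, with contact force near zero.
- **Not measured directly:** I inferred the lock angle from the turn and the torque. I did not re-measure the bystander objects at the end, but nothing brushed them that I noticed.

Three things did not go to plan. The first move call was refused because I left out fields, and I resent it. In the final check, the head finder reported dark spots at the empty third slot, one in each view. The depth data showed only two keys there, so I took those spots for background. At the start, one close-up looked as if the bit might point the wrong way, and a second view cleared that up.

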